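# Set out the check weights in order of size beside the balance

### The arm

A 6-joint arm with a two-finger parallel gripper is mounted at the origin on the work surface. World frame = base frame: x ahead of the robot, y to its left, z up, the work surface at z = 0. Lengths are in m, angles in rad, forces in N, time in s.
With the tool pointing down it reaches from about 0.25 to 0.725 m from the base axis. Payload 4 kg.
Tool frame: the origin (TCP) lies at the centre of the arm's flange, where the gripper is bolted on; the fingertips stand 173 mm ahead of it and the grasp point (between the pads) lies 155 mm ahead of it; x points along the fingers, z is the direction in which the jaws open and shut, and the axes are right-handed (so a half turn about x gives the same grasp; the last joint's range is limited). The gripper opens to 85 mm and grips with 20 to 120 N. Pads are 22 mm wide; open, the fingers measure 114 mm over their backs; the gripper's body (76 mm by 85 mm) begins 54 mm behind the grasp point. The pads swing forward as they close: fully open they stand 13 mm farther back than shut.
Start: joints at [1.192, 0.241, 0.005, 1.335, 0, 1.571], TCP at [0.185, 0.465, 0.405] pointing down, gripper open.
Joint ranges: [-2.72, 2.72], [-1.05, 1.87], [-1.09, 1.28], [-1.99, 2.15], [-1.42, 1.44], [-3.14, 3.14]. Speed limits (rad/s): [2.79, 2.79, 3.14, 3.14, 3.14, 3.14].

### API

Orientations are given as a unit quaternion [x, y, z, w].
In Python, from workcell import bot gives the robot as it stands.
- The arm moves only by the tool arm_command, never from a script. Its argument "moves" is one flat list of numbers, 7 for each row, row after row: the shift along the tool's x, y, z in m, then the turn, a rotation vector about the tool's x, y, z in rad, then the closure, from -1 (fully open) to 1 (shut). A call has 1 to 20 rows; each row shifts and turns the pose as measured when the row begins, along the tool's axes as they then stand; what a row does not reach is not made up. A row lasts 1/12 s, in which the tool goes at most 41.7 mm and 7.16 degrees, less where a joint would pass 70% of its speed; a pose out of reach is approached as far as the arm can. A call with a gripper value outside its range is refused whole. The fingers move at their own pace and stop on an object; the grip force is fixed at half the most. Time passes only in rows, so rows that do not move let the fingers close. It gives the time, the measured TCP pose, the force and the opening at its end, in the units of the state.
- bot.get_obs(): the state, without advancing time (a new reading comes with each control period).
- bot.camera(name): name is "side" or "top"; returns the picture (400x640x3 uint8, red, green, blue); there is no depth.
- bot.get_calibration(name): a dict with "mtx" (3x3 intrinsics, pixels), "world_from_camera" (4x4, takes a point from camera to world coordinates). Camera axes: x right, y up, looking along -z (the intrinsics and any distortion apply to the point x, -y, -z); pixel columns grow to the right and rows downward; lengths in m; the calibration is good to about 2 mm. A picture is of the moment at which its call begins. get_calibration takes no time and is no camera call.
- bot.job_done(): hands the job in, once; it reports no verdict.
The state is a dict: "clock": time; "joint_pos": joint angles; "joint_vel": joint speeds; "tau": joint torques, N m; "eef_pos": TCP position; "tool_rot": TCP orientation; "ft_force": force on the tool from outside, world axes, zero at the start; "ft_torque": the same for the moment, N m; "grip_width": finger opening in m.
Only numpy, scipy, OpenCV 4.12 (cv2) and the standard library are available. Lean on these libraries where they do the work, as an engineer would, in place of code of your own. Each camera call takes 0.05 s, during which the arm holds its last target.

### The job

Get the balance's check weights ready: line up the four brass weights in order of size on the row of black rests, one standing centred on each rest, with the largest on the end rest nearest the white balance with the round pan and the smallest at the other end. Set each one down gently, and do not knock over any weight or the small amber bottle that stands among them.

Things in the scene. Friction and masses are not known exactly. Their poses are not given: they have to be found in the camera images.
- weight_xl: The largest check weight: a plain brass cylinder 46 mm in diameter and 48 mm high, carrying a narrower waisted grip knob on top (64 mm high over all); about 0.68 kg. Loose, stands upright on the bench. Origin at the centre of its underside, z up its axis.
- weight_l: The second largest check weight: a plain brass cylinder 36 mm in diameter and 38 mm high, carrying a narrower waisted grip knob on top (51 mm high over all); about 0.33 kg. Loose, stands upright on the bench. Origin at the centre of its underside, z up its axis.
- weight_m: The third largest check weight: a plain brass cylinder 27 mm in diameter and 31 mm high, carrying a narrower waisted grip knob on top (42 mm high over all); about 0.15 kg. Loose, stands upright on the bench. Origin at the centre of its underside, z up its axis.
- weight_s: The smallest check weight: a plain brass cylinder 19 mm in diameter and 25 mm high, carrying a narrower waisted grip knob on top (34 mm high over all); about 0.06 kg. Loose, stands upright on the bench. Origin at the centre of its underside, z up its axis.
- rest_a: Round black rubber rest, 56 mm in diameter, 4 mm thick, with a small white dot at its centre: the end rest on the robot's right (the -y end of the row) of four alike in a straight row, 75 mm apart, fixed on a pale board (80 x 310 mm, 8 mm thick) lying on the bench. Origin at the centre of its underside (on the board, 8 mm above the bench); its top is 4 mm above that. Its y axis runs along the row, towards the +y end.
- rest_b: Round black rubber rest, 56 mm in diameter, 4 mm thick, with a small white dot at its centre: the second from the robot's right of four alike in a straight row, 75 mm apart, fixed on a pale board (80 x 310 mm, 8 mm thick) lying on the bench. Origin at the centre of its underside (on the board, 8 mm above the bench); its top is 4 mm above that. Its y axis runs along the row, towards the +y end.
- rest_c: Round black rubber rest, 56 mm in diameter, 4 mm thick, with a small white dot at its centre: the third from the robot's right of four alike in a straight row, 75 mm apart, fixed on a pale board (80 x 310 mm, 8 mm thick) lying on the bench. Origin at the centre of its underside (on the board, 8 mm above the bench); its top is 4 mm above that. Its y axis runs along the row, towards the +y end.
- rest_d: Round black rubber rest, 56 mm in diameter, 4 mm thick, with a small white dot at its centre: the end rest on the robot's left (the +y end) of four alike in a straight row, 75 mm apart, fixed on a pale board (80 x 310 mm, 8 mm thick) lying on the bench. Origin at the centre of its underside (on the board, 8 mm above the bench); its top is 4 mm above that. Its y axis runs along the row, towards the +y end.
- balance_display (a point): Centre of the sloping key panel with black display at the front of the balance, 100 mm in front of the centre of its box. The balance is a low white box, 270 mm deep, 180 wide, 56 high, with a round steel pan (150 mm across, 75 mm above the bench), fixed beyond one end of the row, left or right; a grey dry-block heater with a dark block full of holes is beyond the other.
- amber_bottle: Small amber glass bottle with a white cap, 32 mm in diameter, 60 mm high, loose, standing in the same loose line as the weights (things in it are at least 90 mm apart, centre to centre). Not to be knocked over. Origin at the centre of its underside, z up its axis.
There are look-alikes about, which are no part of the job. Leave any pink look-alike of the weight_l alone.

How it is judged:
At the end, for the whole second after the job is handed in: Each of the four weights stands upright (within 0.1 rad) and still on the top of its own rest, its centre within 10 mm of the rest's centre, in order of size with the largest on the end rest nearest the balance and the smallest on the other end rest; the amber bottle is upright (((world y of balance_display below 0 m and horizontal distance between weight_xl and rest_a below 0.01 m and z of weight_xl in the frame of rest_a between 0.001 and 0.008 m and horizontal distance between weight_l and rest_b below 0.01 m and z of weight_l in the frame of rest_b between 0.001 and 0.008 m and horizontal distance between weight_m and rest_c below 0.01 m and z of weight_m in the frame of rest_c between 0.001 and 0.008 m and horizontal distance between weight_s and rest_d below 0.01 m and z of weight_s in the frame of rest_d between 0.001 and 0.008 m) or (world y of balance_display above 0 m and horizontal distance between weight_xl and rest_d below 0.01 m and z of weight_xl in the frame of rest_d between 0.001 and 0.008 m and horizontal distance between weight_l and rest_c below 0.01 m and z of weight_l in the frame of rest_c between 0.001 and 0.008 m and horizontal distance between weight_m and rest_b below 0.01 m and z of weight_m in the frame of rest_b between 0.001 and 0.008 m and horizontal distance between weight_s and rest_a below 0.01 m and z of weight_s in the frame of rest_a between 0.001 and 0.008 m)) and angle between each of amber_bottle, weight_xl, weight_l, weight_m, weight_s's own z axis and vertical below 0.1 rad and linear speed of each of weight_xl, weight_l, weight_m, weight_s below 0.02 m/s and angular speed of each of weight_xl, weight_l, weight_m, weight_s below 0.2 rad/s); the robot touches nothing.
It fails at once if a weight or the amber bottle is tipped over (angle between any of weight_xl, weight_l, weight_m, weight_s, amber_bottle's own z axis and vertical above 0.7 rad).
It fails at once if a weight is dropped onto a rest or the bench, or knocked about, instead of being set down gently (faster than 0.6 m/s within 35 mm of the bench) ((height (world z) of weight_xl below 0.035 m and linear speed of weight_xl above 0.6 m/s) or (height (world z) of weight_l below 0.035 m and linear speed of weight_l above 0.6 m/s) or (height (world z) of weight_m below 0.035 m and linear speed of weight_m above 0.6 m/s) or (height (world z) of weight_s below 0.035 m and linear speed of weight_s above 0.6 m/s)).
It also fails if it takes over 99 s, if anything falls off the work surface, if the arm or the gripper's body presses on something with over 40 N, if the wrist force passes 120 N, or if a joint passes its speed limit or range.

## Working session

There is one attempt and no reset: what is moved stays moved. The work goes in short steps, Python scripts to look and compute and a tool call to move; the robot and the scene stay as the last step left them, time stands still between calls to the robot, and variables do not carry over. Pictures are saved under pics/ and viewed, and the job is handed in when it is done.

Besides the shell and the picture viewer there is one more tool, called after "Call:" as a command line: name --argument value ..., lists and objects as JSON in quotes. arm_command: Moves the arm, as the interface text tells. Its arguments: {"type":"object","properties":{"moves":{"type":"array"}},"required":["moves"]}

```bash
ls; mkdir -p pics
python3 - <<'E'
from workcell import bot
import cv2
print(bot.get_obs())
for n in ("top","side"):
    cv2.imwrite(f"pics/{n}0.png",bot.camera(n)[:,:,::-1]); print(bot.get_calibration(n))
E
```

```text
pics
{'clock': 0.0, 'joint_pos': array([1.19199227e+00, 2.41431093e-01, 3.71813284e-03, 1.33516792e+00,
       3.73756135e-06, 1.57080599e+00]), 'joint_vel': array([ 2.39205363e-05,  1.01682686e-03,  1.30580496e-03, -5.57072421e-04,
        9.44442249e-04, -5.82435775e-04]), 'tau': array([ 2.17155930e-04, -3.72321117e+01,  2.52407169e+01,  1.70170027e-02,
        9.52359983e-05, -3.96028810e-06]), 'eef_pos': array([0.18480776, 0.46431132, 0.40380119]), 'tool_rot': array([-0.39733224,  0.58580659,  0.39650702,  0.58458525]), 'ft_force': array([-0.0646743 ,  0.1183586 , -0.11536877]), 'ft_torque': array([-0.05390381, -0.0512822 ,  0.01862118]), 'grip_width': 0.08559764901405528}
{'mtx': array([[383.72021363,   0.        , 323.0928258 ],
       [  0.        , 383.72021363, 196.36229016],
       [  0.        ,   0.        ,   1.        ]]), 'world_from_camera': array([[ 1.06824678e-02,  9.95203585e-01, -9.72404686e-02,
         4.19357445e-01],
       [-9.99858762e-01,  1.18927434e-02,  1.18751167e-02,
         9.51819212e-04],
       [ 1.29746146e-02,  9.70998790e-02,  9.95190069e-01,
         1.16703333e+00],
       [ 0.00000000e+00,  0.00000000e+00,  0.00000000e+00,
         1.00000000e+00]])}
{'mtx': array([[415.97973149,   0.        , 316.40688453],
       [  0.        , 415.97973149, 201.18420508],
       [  0.        ,   0.        ,   1.        ]]), 'world_from_camera': array([[ 0.722658  ,  0.34926261, -0.59647384, -0.11968512],
       [-0.69081711,  0.33601519, -0.6402074 , -0.68984446],
       [-0.02317623,  0.87470533,  0.48410065,  0.62061954],
       [ 0.        ,  0.        ,  0.        ,  1.        ]])}
```

View pics/top0.png

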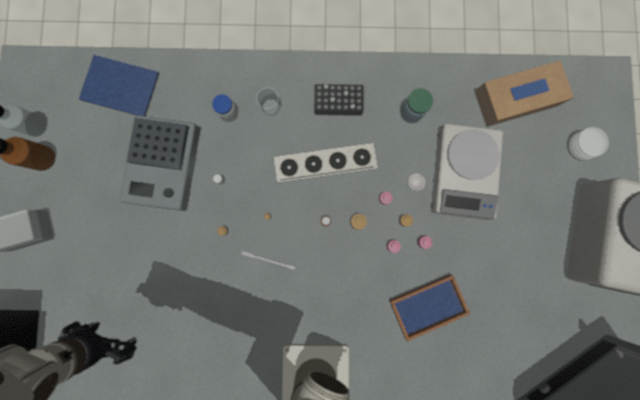

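View pics/side0.png

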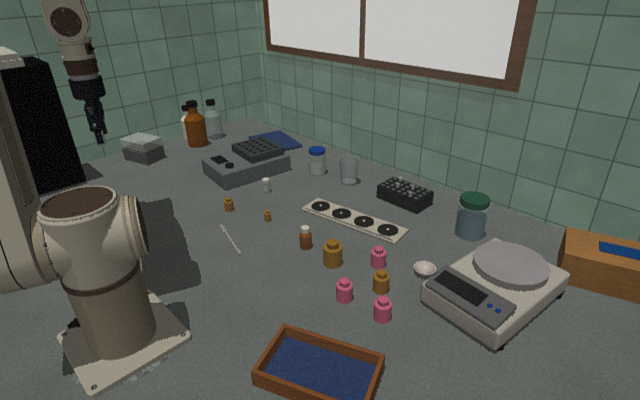

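Top view: the balance is on the robot's right (y<0), so XL goes on rest_a.

Things that could be mistaken for a weight, by top-view pixel:
- **Brass:** (359,221), (406,220), (223,231), (267,216).
- **Pink look-alikes:** (386,198), (393,246), (425,242).
- **Amber bottle with white cap:** (326,221).
- **Other small white things:** a vial at (218,179) and a blob at (417,182).

Next I measure the brass ones and check them in a close crop.

```bash
cat > h.py <<'E'
import numpy as np, cv2
from workcell import bot
def ray(n,u,v):
    c=bot.get_calibration(n);K=c["mtx"];T=c["world_from_camera"]
    d=np.linalg.inv(K)@[u,v,1]; d=T[:3,:3]@[d[0],-d[1],-d[2]]
    return T[:3,3],d
def at(n,u,v,z):
    o,d=ray(n,u,v); return o+d*(z-o[2])/d[2]
def proj(n,p):
    c=bot.get_calibration(n);K=c["mtx"];T=c["world_from_camera"]
    q=T[:3,:3].T@(np.array(p)-T[:3,3]); q=K@[q[0],-q[1],-q[2]]; return q[:2]/q[2]
def stand(n,im,circs,scale=1):pass
E
python3 - <<'E'
from h import *
im=cv2.imread("pics/top0.png");s=cv2.imread("pics/side0.png")
hsv=cv2.cvtColor(im,cv2.COLOR_BGR2HSV)
m=cv2.inRange(hsv,(8,90,60),(28,255,255))
n,l,st,c=cv2.connectedComponentsWithStats(m)
for i in range(1,n):
    if st[i,4]>8 and 190<c[i][1]<240 and 200<c[i][0]<430: print(c[i].round(1),st[i],at("top",*c[i],.04).round(3))
# white dots
g=im[:,:,0].copy()
n,l,st,c=cv2.connectedComponentsWithStats((im.min(2)[140:185,275:375]>110).astype(np.uint8))
for i in range(n): print("dot",(c[i]+[275,140]).round(1),st[i,4],at("top",*(c[i]+[275,140]),.012).round(4))
cv2.imwrite("pics/c1.png",cv2.resize(im[140:260,205:435],None,fx=3.4,fy=3.4,interpolation=cv2.INTER_CUBIC))
cv2.imwrite("pics/c2.png",cv2.resize(s[170:330,210:450],None,fx=3.3,fy=3.3,interpolation=cv2.INTER_CUBIC))
E
```

```text
[267. 216.] [265 214   5   5  21] [0.47  0.151 0.04 ]
[358.1 221.3] [351 214  15  15 166] [ 0.457 -0.116  0.04 ]
[405.7 220. ] [400 215  12  11 101] [ 0.463 -0.256  0.04 ]
[221.9 230.4] [218 227   9   8  51] [0.426 0.282 0.04 ]
dot [325.3 161.9] 899 [ 0.638  -0.0185  0.012 ]
dot [324.3 162. ] 3567 [ 0.6375 -0.0154  0.012 ]
dot [362.  156.7] 7 [ 0.6555 -0.1306  0.012 ]
dot [337.3 159.9] 9 [ 0.6447 -0.0551  0.012 ]
dot [313.1 163.3] 9 [0.633  0.0187 0.012 ]
dot [288.7 166.9] 9 [0.6211 0.0929 0.012 ]
```

View pics/c1.png

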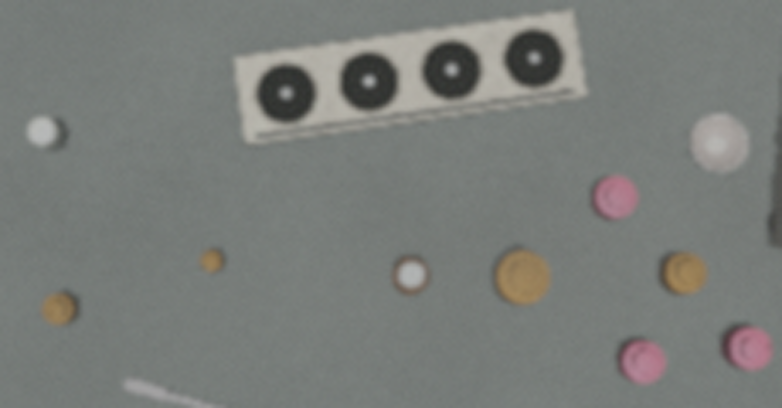

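View pics/c2.png

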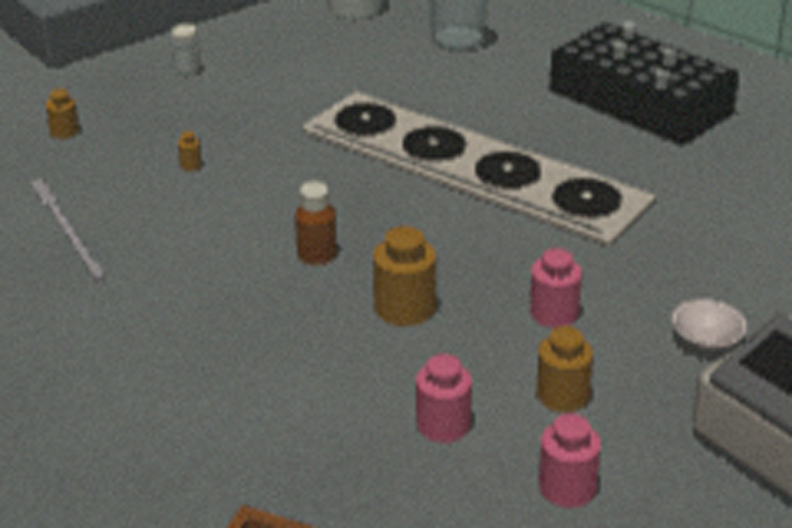

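The crops confirm it: brass XL (359,221), L (406,220), M (223,231), S (267,216). The white-capped bottle and three pink look-alikes are clearly separate. Now precise positions.

```bash
cat >> h.py <<'E'
from scipy.optimize import least_squares
from scipy.spatial.transform import Rotation as Ro
W={'xl':(.023,.048,.064),'l':(.018,.038,.051),'m':(.0135,.031,.042),'s':(.0095,.025,.034)}
a=np.linspace(0,2*np.pi,40,endpoint=False)
def cen(n,x,y,w,z0=0):
    r,h,H=W[w]; S=16
    f=lambda r,z:np.array([proj(n,(x+r*np.cos(t),y+r*np.sin(t),z0+z)) for t in a])
    o=proj(n,(x,y,z0)); 
    img=np.zeros((1600,1600),np.uint8)
    for P in (np.vstack([f(r,0),f(r,h)]),np.vstack([f(.55*r,h),f(.55*r,H)])):
        q=cv2.convexHull(((P-o)*S+800).astype(np.float32)).round().astype(np.int32)
        cv2.fillConvexPoly(img,q,1)
    m=cv2.moments(img,True); return o+(np.array([m['m10'],m['m01']])/m['m00']-800)/S, m['m00']/S/S
def meas(n,im,u,v,R):
    u0,v0=int(u),int(v)
    b=im.astype(float); s=b[:,:,2]-b[:,:,0]   # red-blue
    p=s[v0-R:v0+R+1,u0-R:u0+R+1].copy()
    bg=np.median(np.concatenate([p[0],p[-1],p[:,0],p[:,-1]])); p-=bg; hi=np.percentile(p,97); p=np.clip(p,0,None); p[p<.15*hi]=0
    k=(p>0).astype(np.uint8); nn,l,st,c=cv2.connectedComponentsWithStats(k); i=1+np.argmax(st[1:,4]); p=np.minimum(p,.7*hi)*(l==i)
    yy,xx=np.mgrid[v0-R:v0+R+1,u0-R:u0+R+1]
    return np.array([(p*xx).sum(),(p*yy).sum()])/p.sum(), p.sum()/(.7*hi)
def locate(n,im,u,v,R,w,z0=0):
    c,A=meas(n,im,u,v,R); x=at(n,*c,.02+z0)[:2]
    for _ in range(4):
        cc,AA=cen(n,*x,w,z0); 
        x=x+(at(n,*c,.02+z0)-at(n,*cc,.02+z0))[:2]
    return x,A,AA
E
python3 - <<'E'
from h import *
t=cv2.imread("pics/top0.png");s=cv2.imread("pics/side0.png")
for w,pt,ps,R in (('xl',(358,221),(332,253),12),('l',(406,220),(381,282),10),('m',(222,230),(228,205),8),('s',(267,216),(267,216),7)):
    a1=locate('top',t,*pt,R,w); a2=locate('side',s,*ps,R+6 if w in('xl',) else R+3,w)
    print(w,a1[0].round(4),np.round(a1[1:],0),a2[0].round(4),np.round(a2[1:],0))
D=[]
im=t.astype(float).min(2)
for u,v in ((362,157),(337,160),(313,163),(289,167)):
    p=np.clip(im[v-3:v+4,u-3:u+4]-60,0,None);yy,xx=np.mgrid[v-3:v+4,u-3:u+4]
    D.append(at('top',(p*xx).sum()/p.sum(),(p*yy).sum()/p.sum(),.012)[:2])
D=np.array(D);m=D.mean(0);d=D[3]*1.5+D[2]*.5-D[1]*.5-D[0]*1.5;d/=np.linalg.norm(d)
F=m+np.outer([-1.5,-.5,.5,1.5],d)*.075
print(D.round(4),d,F.round(4))
for f in F: print(proj('side',(*f,.012)).round(1))
o=bot.get_obs();print(Ro.from_quat(o['tool_rot']).as_matrix().round(3))
E
```

```text
xl [ 0.4579 -0.1177] [213. 216.] [ 0.4604 -0.1172] [422. 512.]
l [ 0.4634 -0.2614] [132. 149.] [ 0.4661 -0.2612] [318. 383.]Traceback (most recent call last):
  File "<stdin>", line 4, in <module>
  File "h.py", line 37, in locate
    cc,AA=cen(n,*x,w,z0);
          ~~~^^^^^^^^^^^
  File "h.py", line 22, in cen
    for P in (np.vstack([f(r,0),f(r,h)]),np.vstack([f(.55*r,h),f(.55*r,H)])):
                                ~^^^^^
  File "h.py", line 19, in <lambda>
    f=lambda r,z:np.array([proj(n,(x+r*np.cos(t),y+r*np.sin(t),z0+z)) for t in a])
                           ~~~~^^^^^^^^^^^^^^^^^^^^^^^^^^^^^^^^^^^^^^
  File "h.py", line 10, in proj
    c=bot.get_calibration(n);K=c["mtx"];T=c["world_from_camera"]
ValueError: time passes only in moves, steps and waits
```

```bash
python3 - <<'E'
s=open('h.py').read()
s=s.replace("bot.get_calibration(n)","CAL(n)").replace("def ray","import functools\nCAL=functools.lru_cache(None)(lambda n:bot.get_calibration(n))\ndef ray",1)
open('h.py','w').write(s)
E
cat > m1.py <<'E'
from h import *
t=cv2.imread("pics/top0.png");s=cv2.imread("pics/side0.png")
for w,pt,ps,R in (('xl',(358,221),(332,253),12),('l',(406,220),(381,282),10),('m',(222,230),(228,205),8),('s',(267,216),(267,216),7)):
    a1=locate('top',t,*pt,R,w); a2=locate('side',s,*ps,R+6 if w in('xl',) else R+3,w)
    print(w,a1[0].round(4),np.round(a1[1:],0),a2[0].round(4),np.round(a2[1:],0))
D=[]
im=t.astype(float).min(2)
for u,v in ((362,157),(337,160),(313,163),(289,167)):
    p=np.clip(im[v-3:v+4,u-3:u+4]-60,0,None);yy,xx=np.mgrid[v-3:v+4,u-3:u+4]
    D.append(at('top',(p*xx).sum()/p.sum(),(p*yy).sum()/p.sum(),.012)[:2])
D=np.array(D);m=D.mean(0);d=D[3]*1.5+D[2]*.5-D[1]*.5-D[0]*1.5;d/=np.linalg.norm(d)
F=m+np.outer([-1.5,-.5,.5,1.5],d)*.075
print(D.round(4),d,F.round(4))
for f in F: print(proj('side',(*f,.012)).round(1))
o=bot.get_obs();print(Ro.from_quat(o['tool_rot']).as_matrix().round(3))
E
python3 m1.py
```

```text
xl [ 0.4579 -0.1177] [213. 216.] [ 0.4604 -0.1172] [422. 512.]
l [ 0.4634 -0.2614] [132. 149.] [ 0.4661 -0.2612] [318. 383.]
m [0.4262 0.2877] [77. 90.] [0.4278 0.285 ] [113. 128.]
s [0.47   0.1557] [37. 40.] [0.4717 0.1537] [67. 76.]
[[ 0.656  -0.1297]
 [ 0.6444 -0.0552]
 [ 0.6328  0.0188]
 [ 0.6211  0.0929]] [-0.15512449  0.98789493] [[ 0.656  -0.1294]
 [ 0.6444 -0.0553]
 [ 0.6328  0.0187]
 [ 0.6211  0.0928]]
[386.3 228.4]
[362.4 220. ]
[340.2 212.1]
[319.4 204.8]
[[-0.001 -0.929  0.37 ]
 [-0.002  0.37   0.929]
 [-1.    -0.    -0.002]]
```

```bash
cat >> h.py <<'E'
d_=np.array([-.1551,.9879,0]); zt=np.array([.9879,.1551,0])
RT=np.column_stack([[0,0,-1],d_,zt])
def go(x,y,zg,R=None):
    "grasp point height zg"
    o=bot.get_obs(); Rc=Ro.from_quat(o['tool_rot']); p=o['eef_pos']
    d=np.array([x,y,zg+.155])-p
    print('clock',round(o['clock'],2),'tcp',p.round(4),'grip z',round(p[2]-.155,4),'w',o['grip_width'].round(4),'F',o['ft_force'].round(1),'q6',o['joint_pos'][5].round(2))
    print('delta tool',(Rc.inv().apply(d)).round(4),'delta in aligned',(RT.T@d).round(4),'rotvec',(Rc.inv()*Ro.from_matrix(RT)).as_rotvec().round(4))
E
python3 -c "
from h import *
go(.427,.2865,.12)"
```

```text
Traceback (most recent call last):
  File "h.py", line 48, in go
    print('clock',round(o['clock'],2),'tcp',p.round(4),'grip z',round(p[2]-.155,4),'w',o['grip_width'].round(4),'F',o['ft_force'].round(1),'q6',o['joint_pos'][5].round(2))
                                                                                       ^^^^^^^^^^^^^^^^^^^^^
AttributeError: 'float' object has no attribute 'round'
```

Call:
arm_command --moves '[0, 0, 0, 0.115, 0, 0, -1, 0, 0, 0, 0.115, 0, 0, -1, 0, 0, 0, 0.115, 0, 0, -1, 0, 0, 0, 0.115, 0, 0, -1, 0, 0, 0, 0.115, 0, 0, -1, 0, 0, 0, 0.115, 0, 0, -1, 0, 0, 0, 0.115, 0, 0, -1, 0, 0, 0, 0.115, 0, 0, -1, 0, 0, 0, 0.115, 0, 0, -1]'

```text
clock: 0.85
eef_pos: [0.1842, 0.4629, 0.3988]
tool_rot: [-0.043, 0.708, 0.034, 0.704]
ft_force: [0.4, -0.1, 0.4]
grip_width: 0.0851
```

```bash
python3 -c "
from h import *
go(.427,.2865,.12)"
```

```text
Traceback (most recent call last):
  File "h.py", line 48, in go
    print('clock',round(o['clock'],2),'tcp',p.round(4),'grip z',round(p[2]-.155,4),'w',o['grip_width'].round(4),'F',o['ft_force'].round(1),'q6',o['joint_pos'][5].round(2))
                                                                                       ^^^^^^^^^^^^^^^^^^^^^
AttributeError: 'float' object has no attribute 'round'
```

```bash
sed -i "s/o\['grip_width'\].round(4)/round(float(o['grip_width']),4)/" h.py; python3 -c "
from h import *
go(.427,.2865,.12)"
```

```text
clock 0.85 tcp [0.1842 0.4629 0.3988] grip z 0.2438 w 0.0851 F [ 0.4 -0.1  0.4] q6 2.65
delta tool [ 0.1248 -0.2001  0.2231] delta in aligned [ 0.1238 -0.212   0.2125] rotvec [-0.0477 -0.0067  0.012 ]
```

Call:
arm_command --moves '[0, 0, 0, -0.048, -0.007, 0.012, -1, 0.01, -0.018, 0.018, 0, 0, 0, -1, 0.01, -0.018, 0.018, 0, 0, 0, -1, 0.01, -0.018, 0.018, 0, 0, 0, -1, 0.01, -0.018, 0.018, 0, 0, 0, -1, 0.01, -0.018, 0.018, 0, 0, 0, -1, 0.01, -0.018, 0.018, 0, 0, 0, -1, 0.01, -0.018, 0.018, 0, 0, 0, -1, 0.01, -0.018, 0.018, 0, 0, 0, -1, 0.01, -0.018, 0.018, 0, 0, 0, -1, 0.01, -0.018, 0.018, 0, 0, 0, -1, 0.01, -0.018, 0.018, 0, 0, 0, -1]'

```text
clock: 1.85
eef_pos: [0.4152, 0.2936, 0.2808]
tool_rot: [-0.059, 0.706, 0.058, 0.703]
ft_force: [-0.0, 0.2, 0.3]
grip_width: 0.0852
```

```bash
python3 -c "
from h import *
go(.427,.2865,.12)"
```

```text
clock 1.85 tcp [0.4152 0.2936 0.2808] grip z 0.1258 w 0.0852 F [-0.   0.2  0.3] q6 2.02
delta tool [ 0.0057 -0.0089  0.0105] delta in aligned [ 0.0058 -0.0088  0.0105] rotvec [ 0.0098 -0.0047  0.0002]
```

Call:
arm_command --moves '[0, -0.004, 0.005, 0.01, -0.005, 0, -1, 0, -0.004, 0.005, 0, 0, 0, -1, 0.02, 0, 0, 0, 0, 0, -1, 0.02, 0, 0, 0, 0, 0, -1, 0.02, 0, 0, 0, 0, 0, -1, 0.015, 0, 0, 0, 0, 0, -1, 0, 0, 0, 0, 0, 0, -1, 0, 0, 0, 0, 0, 0, -1]'

```text
clock: 2.52
eef_pos: [0.4288, 0.2856, 0.2026]
tool_rot: [-0.053, 0.706, 0.053, 0.705]
ft_force: [0.2, -0.4, 0.8]
grip_width: 0.0854
```

```bash
python3 -c "
from h import *
go(.427,.2865,.025)
cv2.imwrite('pics/s1.png',cv2.resize(bot.camera('side')[110:270,130:330,::-1],None,fx=3.5,fy=3.5,interpolation=cv2.INTER_CUBIC))
"
```

```text
clock 2.52 tcp [0.4288 0.2856 0.2026] grip z 0.0476 w 0.0854 F [ 0.2 -0.4  0.8] q6 2.01
delta tool [ 0.0226  0.0012 -0.0016] delta in aligned [ 0.0226  0.0012 -0.0016] rotvec [-0.0053 -0.0012  0.0003]
```

View pics/s1.png

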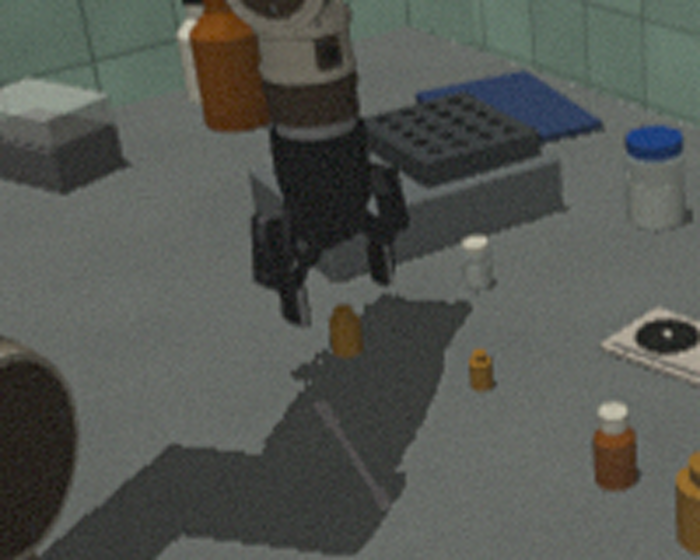

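Jaws straddle weight_m (345,330 in the crop). Descend and close.

Call:
arm_command --moves '[0.011, 0.001, -0.001, -0.005, 0, 0, -1, 0.009, 0, 0, 0, 0, 0, -1, 0, 0, 0, 0, 0, 0, 1, 0, 0, 0, 0, 0, 0, 1, 0, 0, 0, 0, 0, 0, 1, 0, 0, 0, 0, 0, 0, 1, 0, 0, 0, 0, 0, 0, 1, 0, 0, 0, 0, 0, 0, 1, 0, 0, 0, 0, 0, 0, 1, 0, 0, 0, 0, 0, 0, 1]'

```text
clock: 3.4
eef_pos: [0.4292, 0.2893, 0.1894]
tool_rot: [-0.054, 0.702, 0.058, 0.708]
ft_force: [0.2, -0.5, -1.7]
grip_width: 0.0246
```

```bash
python3 -c "
from h import *
go(.634,.018,.12)"
```

```text
clock 3.4 tcp [0.4292 0.2893 0.1894] grip z 0.0344 w 0.0246 F [ 0.2 -0.5 -1.7] q6 2.01
delta tool [-0.0856 -0.2997  0.1604] delta in aligned [-0.0856 -0.2998  0.1602] rotvec [ 0.0019  0.0087 -0.0049]
```

```bash
python3 -c "
from h import *
cv2.imwrite('pics/s2.png',cv2.resize(bot.camera('side')[130:250,170:290,::-1],None,fx=5,fy=5,interpolation=cv2.INTER_CUBIC))
go(0,0,0)
"
```

```text
clock 3.45 tcp [0.4292 0.2893 0.1894] grip z 0.0344 w 0.0243 F [ 0.7 -0.  -1.1] q6 2.01
delta tool [ 0.0293 -0.2185 -0.4696] delta in aligned [ 0.0344 -0.2192 -0.4689] rotvec [ 0.0019  0.0085 -0.0048]
```

View pics/s2.png

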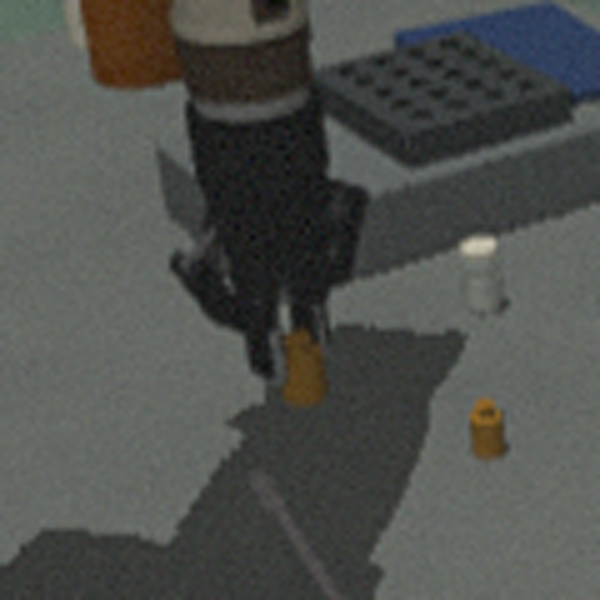

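```bash
cat > ov.py <<'E'
from h import *
import sys
def over(name,out,n='side',box=None,f=5,wts=()):
    im=bot.camera(n)[:,:,::-1].copy(); x0,y0,x1,y1=box
    c=cv2.resize(im[y0:y1,x0:x1],None,fx=f,fy=f,interpolation=cv2.INTER_CUBIC)
    o=bot.get_obs();R=Ro.from_quat(o['tool_rot']);p=o['eef_pos'];w=o['grip_width']
    def pt(q): 
        u=proj(n,q); return tuple(((u+.5-[x0,y0])*f).round().astype(int).tolist())
    for sz in(-1,1):
        P=[pt(p+R.apply([a,b,sz*w/2])) for a,b in((.14,-.011),(.14,.011),(.173,.011),(.173,-.011))]
        cv2.polylines(c,[np.array(P)],True,(0,255,0) if sz<0 else (255,255,0),1)
    for (x,y,k,z0) in wts:
        r,h,H=W[k]
        for rr,zz in((r,0),(r,h)):
            P=[pt((x+rr*np.cos(t),y+rr*np.sin(t),z0+zz)) for t in a]
            cv2.polylines(c,[np.array(P)],True,(0,0,255),1)
    cv2.imwrite(out,c)
E
python3 -c "
from ov import *
over('','pics/s3.png',box=(200,160,260,220),f=10,wts=[(.427,.2865,'m',0)])"
```

```text
(no output)
```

View pics/s3.png

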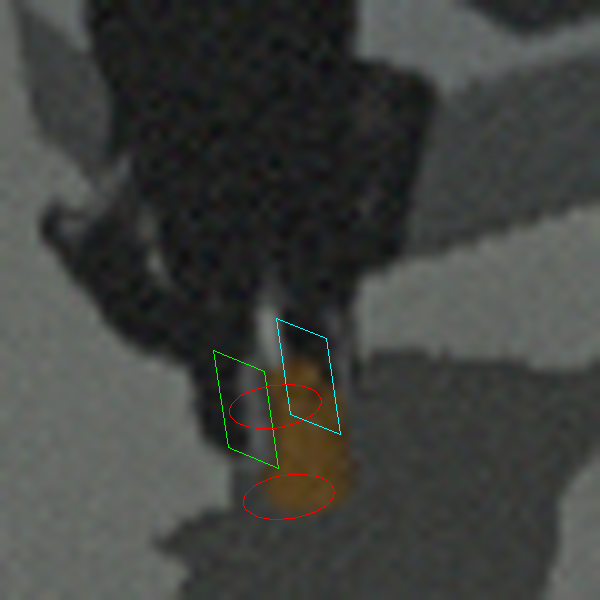

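The weight sits at the edge of the pads and the width (24.5 mm) is below its 27 mm diameter, so this is an off-centre grasp. I'll open and re-measure.

Call:
arm_command --moves '[0, 0, 0, 0, 0, 0, 0.2, 0, 0, 0, 0, 0, 0, -0.5, 0, 0, 0, 0, 0, 0, -1, 0, 0, 0, 0, 0, 0, -1, 0, 0, 0, 0, 0, 0, -1, 0, 0, 0, 0, 0, 0, -1]'

```text
clock: 4.0
eef_pos: [0.4295, 0.2894, 0.1895]
tool_rot: [-0.054, 0.702, 0.058, 0.708]
ft_force: [-0.2, 0.2, -0.3]
grip_width: 0.0851
```

```bash
python3 -c "
from ov import *
go(.427,.2865,.025)
over('','pics/s4.png',box=(200,160,260,220),f=10,wts=[(.427,.2865,'m',0)])
over('','pics/t4.png',n='top',box=(180,190,270,260),f=8,wts=[(.427,.2865,'m',0)])
s=bot.camera('side')[:,:,::-1]
print(locate('side',s,230,205,9,'m'))"
```

```text
clock 4.0 tcp [0.4295 0.2894 0.1895] grip z 0.0345 w 0.0851 F [-0.2  0.2 -0.3] q6 2.01
delta tool [ 0.0095 -0.0025 -0.0031] delta in aligned [ 0.0095 -0.0024 -0.003 ] rotvec [ 0.0017  0.0092 -0.005 ]
(array([0.43251056, 0.28279225]), np.float64(120.85568264784621), 127.140625)
```

View pics/s4.png

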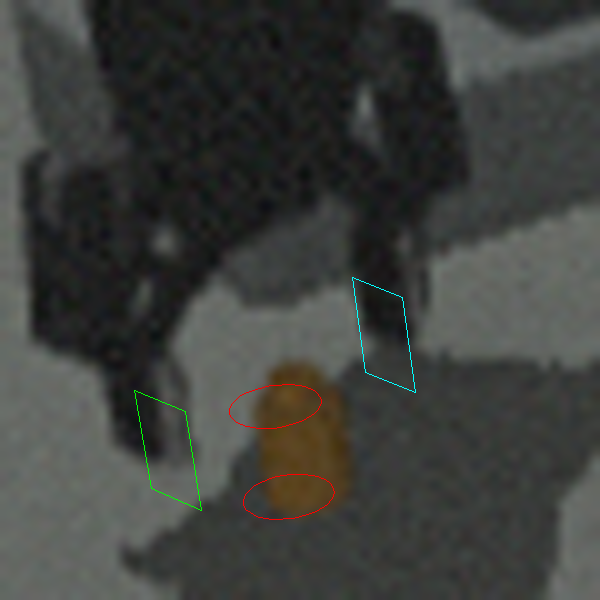

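View pics/t4.png

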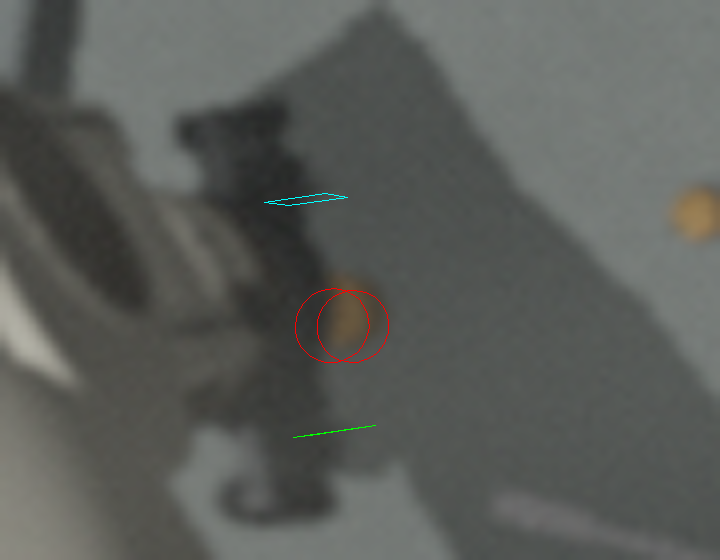

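Call:
arm_command --moves '[0, -0.003, 0.001, 0.002, 0.009, -0.005, -1, 0.005, -0.003, 0, 0, 0, 0, -1, 0.004, 0, 0, 0, 0, 0, -1, 0, 0, 0, 0, 0, 0, -1]'

```text
clock: 4.48
eef_pos: [0.4318, 0.283, 0.1799]
tool_rot: [-0.055, 0.705, 0.055, 0.705]
ft_force: [0.2, 0.7, -0.4]
grip_width: 0.0854
```

```bash
python3 -c "
from h import *
go(.4315,.2833,.025)"
```

```text
clock 4.48 tcp [0.4318 0.283  0.1799] grip z 0.0249 w 0.0854 F [ 0.2  0.7 -0.4] q6 2.0
delta tool [-0.0001  0.0003 -0.0002] delta in aligned [-0.0001  0.0003 -0.0002] rotvec [-0.0004 -0.0002  0.0004]
```

Call:
arm_command --moves '[0, 0, 0, 0, 0, 0, 1, 0, 0, 0, 0, 0, 0, 1]'

```text
clock: 4.65
eef_pos: [0.4316, 0.2826, 0.1791]
tool_rot: [-0.055, 0.706, 0.054, 0.704]
ft_force: [0.0, 0.4, 0.1]
grip_width: 0.0642
```

```bash
python3 -c "
from h import *
go(.4315,.2833,.025)"
```

```text
clock 4.65 tcp [0.4316 0.2826 0.1791] grip z 0.0241 w 0.0642 F [0.  0.4 0.1] q6 2.0
delta tool [-0.0009  0.0007  0.    ] delta in aligned [-0.0009  0.0007  0.    ] rotvec [-0.0009 -0.0016  0.001 ]
```

Call:
arm_command --moves '[0, 0, 0, 0, 0, 0, 1, 0, 0, 0, 0, 0, 0, 1]'

```text
clock: 4.82
eef_pos: [0.4315, 0.2826, 0.1789]
tool_rot: [-0.055, 0.706, 0.054, 0.704]
ft_force: [0.8, 0.5, -0.3]
grip_width: 0.0387
```

```bash
python3 -c "
from h import *
go(.4315,.2833,.025)"
```

```text
clock 4.82 tcp [0.4315 0.2826 0.1789] grip z 0.0239 w 0.0387 F [ 0.8  0.5 -0.3] q6 2.0
delta tool [-0.0011  0.0007  0.0001] delta in aligned [-0.0011  0.0007  0.0001] rotvec [-0.0009 -0.0019  0.0011]
```

Call:
arm_command --moves '[0, 0, 0, 0, 0, 0, 1]'

```text
clock: 4.9
eef_pos: [0.4316, 0.2827, 0.1791]
tool_rot: [-0.055, 0.706, 0.054, 0.704]
ft_force: [-3.7, -2.5, 22.2]
grip_width: 0.0257
```

Call:
arm_command --moves '[0, 0, 0, 0, 0, 0, 1]'

```text
clock: 4.98
eef_pos: [0.4317, 0.2828, 0.1793]
tool_rot: [-0.055, 0.705, 0.054, 0.705]
ft_force: [0.1, -0.2, -0.3]
grip_width: 0.0251
```

```bash
python3 -c "
from h import *
go(.4315,.2833,.025)"
```

```text
clock 4.98 tcp [0.4317 0.2828 0.1793] grip z 0.0243 w 0.0251 F [ 0.1 -0.2 -0.3] q6 2.0
delta tool [-0.0007  0.0005 -0.0001] delta in aligned [-0.0007  0.0005 -0.0001] rotvec [-0.0007 -0.0013  0.0009]
```

Call:
arm_command --moves '[0, 0, 0, 0, 0, 0, 1, -0.01, 0, 0, 0, 0, 0, 1, -0.02, 0, 0, 0, 0, 0, 1, -0.025, 0, 0, 0, 0, 0, 1, -0.025, 0, 0, 0, 0, 0, 1, -0.025, 0, 0, 0, 0, 0, 1, 0, 0, 0, 0, 0, 0, 1]'

```text
clock: 5.57
eef_pos: [0.43, 0.282, 0.2883]
tool_rot: [-0.057, 0.708, 0.053, 0.702]
ft_force: [1.2, -0.2, -1.5]
grip_width: 0.0253
```

```bash
python3 -c "
from ov import *
go(.634,.018,.12)
over('','pics/s5.png',box=(170,110,290,220),f=5)"
```

```text
clock 5.57 tcp [0.43   0.282  0.2883] grip z 0.1333 w 0.0253 F [ 1.2 -0.2 -1.5] q6 2.0
delta tool [ 0.0131 -0.2924  0.1608] delta in aligned [ 0.0133 -0.2925  0.1606] rotvec [-0.0003 -0.0094  0.0044]
```

View pics/s5.png

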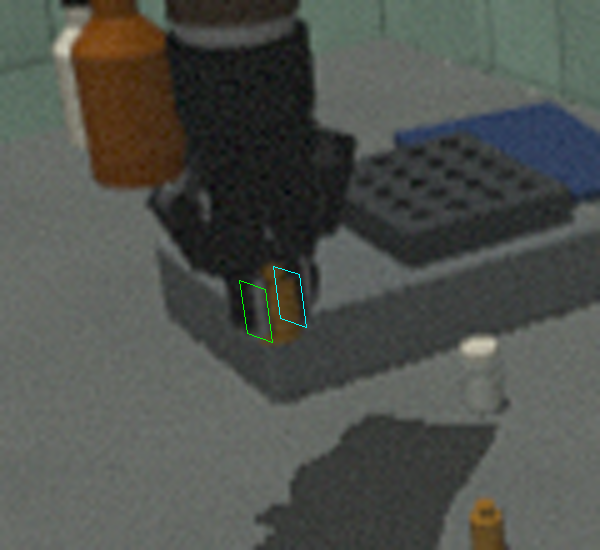

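Held (force −1.5 N = 0.15 kg). Carry to rest_c.

Call:
arm_command --moves '[0, 0, 0, 0, -0.009, 0.004, 1, 0, -0.024, 0.013, 0, 0, 0, 1, 0, -0.024, 0.013, 0, 0, 0, 1, 0, -0.024, 0.013, 0, 0, 0, 1, 0, -0.024, 0.013, 0, 0, 0, 1, 0, -0.024, 0.013, 0, 0, 0, 1, 0, -0.024, 0.013, 0, 0, 0, 1, 0, -0.024, 0.013, 0, 0, 0, 1, 0, -0.024, 0.013, 0, 0, 0, 1, 0, -0.024, 0.013, 0, 0, 0, 1, 0, -0.024, 0.013, 0, 0, 0, 1, 0, -0.024, 0.013, 0, 0, 0, 1, 0, -0.024, 0.013, 0, 0, 0, 1, 0, 0, 0, 0, 0, 0, 1]'

```text
clock: 6.78
eef_pos: [0.6294, 0.0099, 0.2648]
tool_rot: [-0.059, 0.715, 0.056, 0.694]
ft_force: [0.2, 0.5, -0.9]
grip_width: 0.025
```

```bash
python3 -c "
from ov import *
go(.634,.018,.06)
over('','pics/t6.png',n='top',box=(270,130,390,220),f=6,wts=[(.634,.018,'m',0.012)])
over('','pics/s6.png',box=(290,130,410,240),f=5,wts=[(.634,.018,'m',0.012)])"
```

```text
clock 6.78 tcp [0.6294 0.0099 0.2648] grip z 0.1098 w 0.025 F [ 0.2  0.5 -0.9] q6 1.42
delta tool [0.0496 0.0073 0.0073] delta in aligned [0.0498 0.0073 0.0058] rotvec [ 0.0077 -0.0303  0.0015]
```

View pics/s6.png

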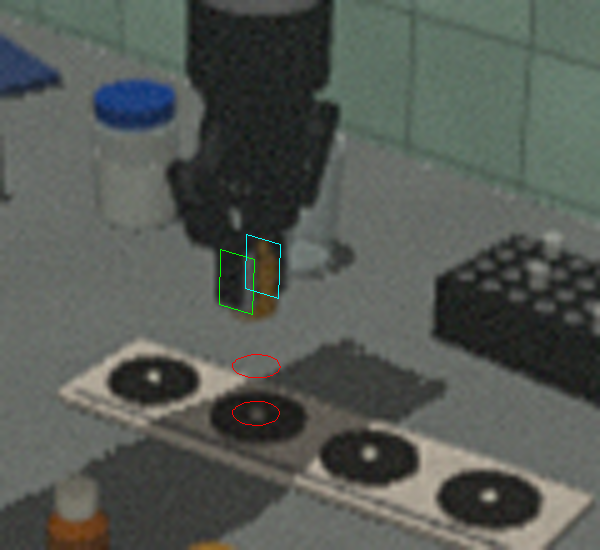

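View pics/t6.png

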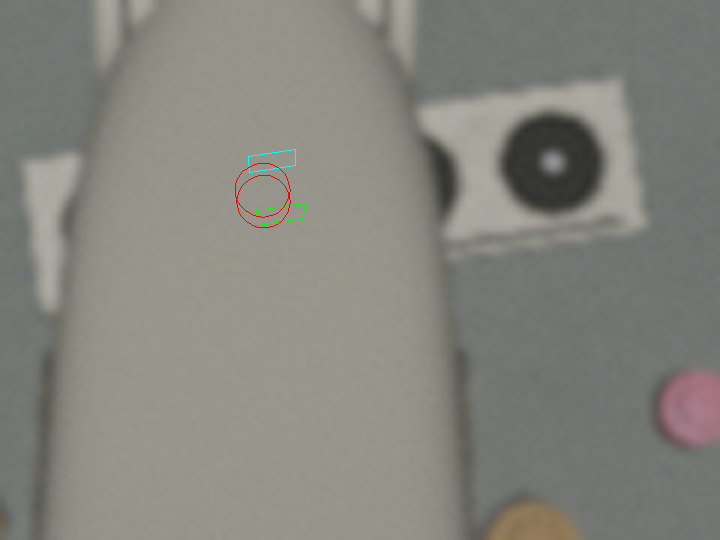

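Call:
arm_command --moves '[0, 0.004, 0.003, 0.008, -0.03, 0.001, 1, 0.015, 0.003, 0.003, 0, 0, 0, 1, 0.015, 0, 0, 0, 0, 0, 1, 0.01, 0, 0, 0, 0, 0, 1, 0, 0, 0, 0, 0, 0, 1]'

```text
clock: 7.3
eef_pos: [0.6278, 0.0249, 0.2194]
tool_rot: [-0.056, 0.708, 0.059, 0.701]
ft_force: [-0.4, 0.1, -2.2]
grip_width: 0.025
```

```bash
python3 -c "
from ov import *
go(.634,.018,.0375)
over('','pics/s7.png',box=(300,160,380,230),f=8,wts=[(.634,.018,'m',0.012)])"
```

```text
clock 7.3 tcp [0.6278 0.0249 0.2194] grip z 0.0644 w 0.025 F [-0.4  0.1 -2.2] q6 1.45
delta tool [ 0.0268 -0.008   0.0053] delta in aligned [ 0.0269 -0.0078  0.0051] rotvec [ 0.0062 -0.0099 -0.0054]
```

View pics/s7.png

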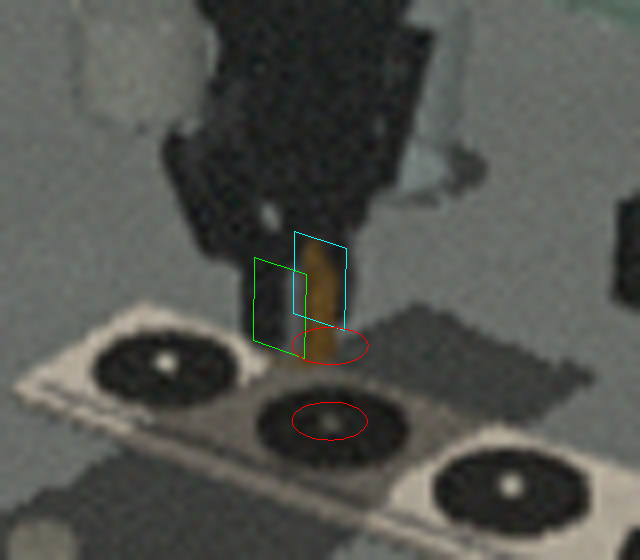

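Call:
arm_command --moves '[0.003, -0.004, 0.003, 0.006, -0.01, -0.005, 1, 0.008, -0.004, 0.003, 0, 0, 0, 1, 0, 0, 0, 0, 0, 0, 1, 0, 0, 0, 0, 0, 0, 1]'

```text
clock: 7.68
eef_pos: [0.636, 0.0187, 0.21]
tool_rot: [-0.056, 0.703, 0.056, 0.706]
ft_force: [0.7, -0.3, -0.8]
grip_width: 0.0253
```

```bash
python3 -c "
from ov import *
go(.634,.018,.0375)"
```

```text
clock 7.68 tcp [0.636  0.0187 0.21  ] grip z 0.055 w 0.0253 F [ 0.7 -0.3 -0.8] q6 1.44
delta tool [ 0.0175 -0.0004 -0.0022] delta in aligned [ 0.0175 -0.0004 -0.0021] rotvec [0.0017 0.004  0.0003]
```

Call:
arm_command --moves '[0.006, 0, -0.002, 0.002, 0.004, 0, 1, 0.006, 0, 0, 0, 0, 0, 1, 0.004, 0, 0, 0, 0, 0, 1, 0, 0, 0, 0, 0, 0, 1]'

```text
clock: 8.02
eef_pos: [0.6345, 0.0177, 0.1937]
tool_rot: [-0.055, 0.704, 0.054, 0.706]
ft_force: [-0.5, 0.6, -2.0]
grip_width: 0.025
```

```bash
python3 -c "
from ov import *
go(.634,.018,.0363)
over('','pics/s8.png',box=(300,160,380,230),f=8,wts=[(.634,.018,'m',0.012)])"
```

```text
clock 8.02 tcp [0.6345 0.0177 0.1937] grip z 0.0387 w 0.025 F [-0.5  0.6 -2. ] q6 1.44
delta tool [ 0.0024  0.0003 -0.0005] delta in aligned [ 0.0024  0.0003 -0.0005] rotvec [-0.0016  0.0019  0.0006]
```

View pics/s8.png

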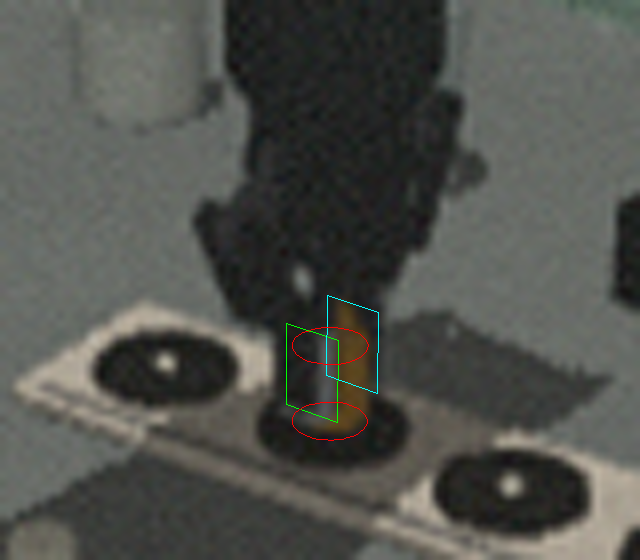

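Call:
arm_command --moves '[0.001, 0, 0, 0, 0, 0, 1, 0.001, 0, 0, 0, 0, 0, 1, 0, 0, 0, 0, 0, 0, 1]'

```text
clock: 8.32
eef_pos: [0.6347, 0.0178, 0.1919]
tool_rot: [-0.055, 0.704, 0.054, 0.706]
ft_force: [-0.2, 0.8, -0.6]
grip_width: 0.0252
```

```bash
python3 -c "
from ov import *
go(.634,.018,.0363)"
```

```text
clock 8.32 tcp [0.6347 0.0178 0.1919] grip z 0.0369 w 0.0252 F [-0.2  0.8 -0.6] q6 1.44
delta tool [ 0.0006  0.0003 -0.0006] delta in aligned [ 0.0006  0.0003 -0.0006] rotvec [-0.0016  0.0023  0.0006]
```

Call:
arm_command --moves '[0.001, 0, 0, 0, 0, 0, 1, 0, 0, 0, 0, 0, 0, 0, 0, 0, 0, 0, 0, 0, -1, 0, 0, 0, 0, 0, 0, -1, 0, 0, 0, 0, 0, 0, -1, 0, 0, 0, 0, 0, 0, -1, -0.015, 0, 0, 0, 0, 0, -1, -0.02, 0, 0, 0, 0, 0, -1, -0.02, 0, 0, 0, 0, 0, -1, -0.02, 0, 0, 0, 0, 0, -1, 0, 0, 0, 0, 0, 0, -1]'

```text
clock: 9.23
eef_pos: [0.6344, 0.018, 0.2687]
tool_rot: [-0.055, 0.704, 0.054, 0.706]
ft_force: [0.8, 0.4, -0.1]
grip_width: 0.0855
```

```bash
python3 -c "
from ov import *
go(.471,.155,.10)
over('','pics/s9.png',box=(300,160,380,230),f=8,wts=[(.634,.018,'m',0.012)])"
```

```text
clock 9.23 tcp [0.6344 0.018  0.2687] grip z 0.1137 w 0.0855 F [ 0.8  0.4 -0.1] q6 1.44
delta tool [ 0.0135  0.1605 -0.1404] delta in aligned [ 0.0137  0.1607 -0.1402] rotvec [-0.0013  0.0015  0.0005]
```

View pics/s9.png

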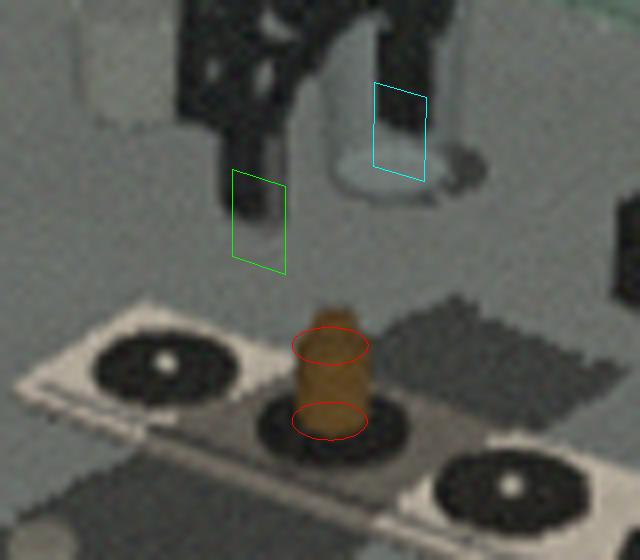

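weight_m stands within about 1 mm of rest_c's dot. Next weight_s.

Call:
arm_command --moves '[0, 0.018, -0.015, 0, 0, 0, -1, 0, 0.018, -0.015, 0, 0, 0, -1, 0, 0.018, -0.015, 0, 0, 0, -1, 0, 0.018, -0.015, 0, 0, 0, -1, 0, 0.018, -0.015, 0, 0, 0, -1, 0, 0.018, -0.015, 0, 0, 0, -1, 0, 0.018, -0.015, 0, 0, 0, -1, 0, 0.018, -0.015, 0, 0, 0, -1, 0, 0.014, -0.015, 0, 0, 0, -1, 0, 0, 0, 0, 0, 0, -1, 0, 0, 0, 0, 0, 0, -1]'

```text
clock: 10.2
eef_pos: [0.4654, 0.1564, 0.2546]
tool_rot: [-0.055, 0.71, 0.052, 0.7]
ft_force: [-0.1, -0.2, 0.6]
grip_width: 0.0852
```

```bash
python3 -c "
from ov import *
go(.471,.155,.06)"
```

```text
clock 10.2 tcp [0.4654 0.1564 0.2546] grip z 0.0996 w 0.0852 F [-0.1 -0.2  0.6] q6 1.74
delta tool [ 0.0395 -0.0022  0.0059] delta in aligned [ 0.0396 -0.0023  0.0053] rotvec [-0.0045 -0.015   0.0022]
```

Call:
arm_command --moves '[0.01, -0.001, 0.003, -0.004, -0.015, 0.002, -1, 0.015, -0.001, 0.002, 0, 0, 0, -1, 0.012, 0, 0, 0, 0, 0, -1, 0, 0, 0, 0, 0, 0, -1, 0, 0, 0, 0, 0, 0, -1]'

```text
clock: 10.62
eef_pos: [0.4727, 0.1536, 0.2146]
tool_rot: [-0.055, 0.705, 0.054, 0.706]
ft_force: [0.2, 0.1, -0.2]
grip_width: 0.0857
```

```bash
python3 -c "
from ov import *
go(.471,.155,.024)
over('','pics/s10.png',box=(230,160,310,230),f=8,wts=[(.471,.155,'s',0.0)])"
```

```text
clock 10.62 tcp [0.4727 0.1536 0.2146] grip z 0.0596 w 0.0857 F [ 0.2  0.1 -0.2] q6 1.73
delta tool [ 0.0356  0.0017 -0.0015] delta in aligned [ 0.0356  0.0017 -0.0014] rotvec [-0.002   0.0013  0.0013]
```

View pics/s10.png

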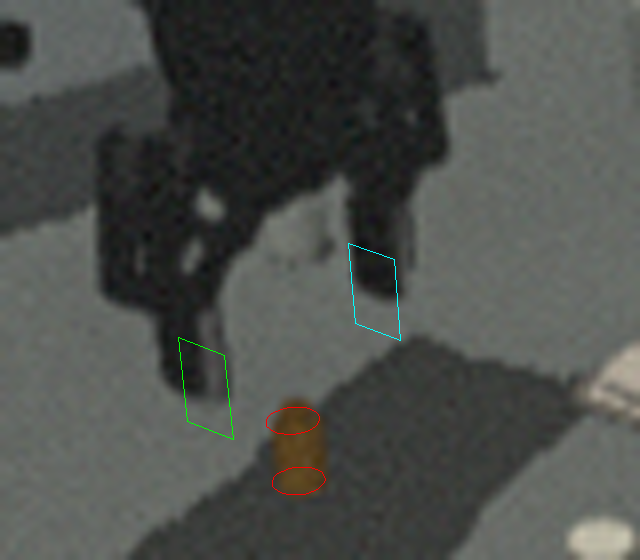

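Call:
arm_command --moves '[0.012, 0.001, -0.001, -0.002, 0, 0, -1, 0.012, 0, 0, 0, 0, 0, -1, 0.009, 0, 0, 0, 0, 0, -1, 0, 0, 0, 0, 0, 0, -1]'

```text
clock: 11.0
eef_pos: [0.4743, 0.1537, 0.183]
tool_rot: [-0.054, 0.703, 0.054, 0.707]
ft_force: [0.1, -0.5, -0.1]
grip_width: 0.0855
```

```bash
python3 -c "
from ov import *
go(.471,.155,.025)"
```

```text
clock 11.0 tcp [0.4743 0.1537 0.183 ] grip z 0.028 w 0.0855 F [ 0.1 -0.5 -0.1] q6 1.73
delta tool [ 0.003   0.0018 -0.003 ] delta in aligned [ 0.003   0.0018 -0.003 ] rotvec [-0.0024  0.0066  0.0008]
```

Call:
arm_command --moves '[0.003, 0.002, -0.003, -0.002, 0.006, 0, -1, 0, 0, 0, 0, 0, 0, 1, 0, 0, 0, 0, 0, 0, 1, 0, 0, 0, 0, 0, 0, 1, 0, 0, 0, 0, 0, 0, 1, 0, 0, 0, 0, 0, 0, 1, 0, 0, 0, 0, 0, 0, 1, 0, 0, 0, 0, 0, 0, 1]'

```text
clock: 11.67
eef_pos: [0.4723, 0.1557, 0.1829]
tool_rot: [-0.055, 0.703, 0.055, 0.707]
ft_force: [-0.7, -0.5, -0.3]
grip_width: 0.0166
```

```bash
python3 -c "
from ov import *
go(.471,.155,.025)
over('','pics/s11.png',box=(230,160,310,230),f=8,wts=[(.471,.155,'s',0.0)])"
```

```text
clock 11.67 tcp [0.4723 0.1557 0.1829] grip z 0.0279 w 0.0166 F [-0.7 -0.5 -0.3] q6 1.73
delta tool [ 0.0029 -0.0004 -0.0014] delta in aligned [ 0.0029 -0.0004 -0.0014] rotvec [-0.0005  0.0048  0.0001]
```

View pics/s11.png

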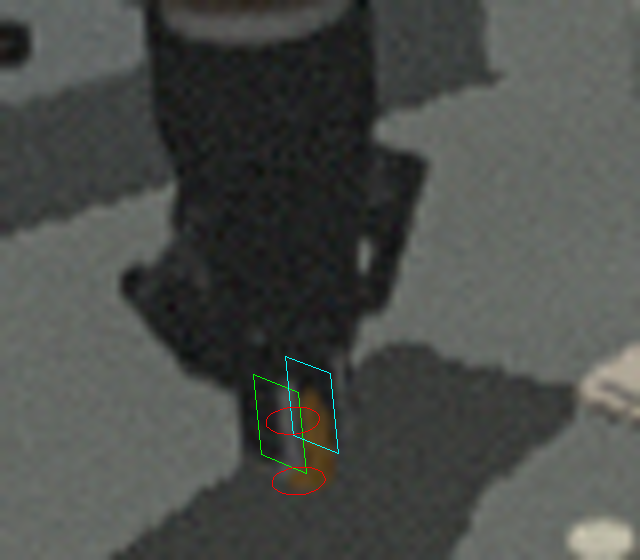

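Call:
arm_command --moves '[-0.01, 0, 0, 0, 0.005, 0, 1, -0.02, 0, 0, 0, 0, 0, 1, -0.025, 0, 0, 0, 0, 0, 1, -0.025, 0, 0, 0, 0, 0, 1, 0, 0, 0, 0, 0, 0, 1]'

```text
clock: 12.13
eef_pos: [0.4709, 0.1552, 0.2632]
tool_rot: [-0.056, 0.708, 0.054, 0.702]
ft_force: [0.5, 0.4, 0.8]
grip_width: 0.0166
```

```bash
python3 -c "
from ov import *
go(.622,.0925,.08)"
```

```text
clock 12.13 tcp [0.4709 0.1552 0.2632] grip z 0.1082 w 0.0166 F [0.5 0.4 0.8] q6 1.73
delta tool [ 0.0272 -0.0853  0.1398] delta in aligned [ 0.0282 -0.0854  0.1395] rotvec [-0.0005 -0.008   0.0014]
```

Call:
arm_command --moves '[0, -0.01, 0.017, 0, -0.008, 0.001, 1, 0, -0.01, 0.017, 0, 0, 0, 1, 0, -0.01, 0.017, 0, 0, 0, 1, 0, -0.01, 0.017, 0, 0, 0, 1, 0, -0.01, 0.017, 0, 0, 0, 1, 0.002, -0.01, 0.017, 0, 0, 0, 1, 0.002, -0.01, 0.017, 0, 0, 0, 1, 0.002, -0.01, 0.017, 0, 0, 0, 1, 0, -0.004, 0.003, 0, 0, 0, 1, 0, 0, 0, 0, 0, 0, 1, 0, 0, 0, 0, 0, 0, 1]'

```text
clock: 13.05
eef_pos: [0.6252, 0.091, 0.251]
tool_rot: [-0.056, 0.707, 0.056, 0.703]
ft_force: [0.2, 0.2, -0.7]
grip_width: 0.0166
```

```bash
python3 -c "
from ov import *
go(.622,.0925,.06)"
```

```text
clock 13.05 tcp [0.6252 0.091  0.251 ] grip z 0.096 w 0.0166 F [ 0.2  0.2 -0.7] q6 1.56
delta tool [ 0.036   0.0019 -0.0027] delta in aligned [ 0.036   0.002  -0.0029] rotvec [ 0.0017 -0.0054 -0.0006]
```

Call:
arm_command --moves '[0.01, 0.001, -0.002, 0.002, -0.005, 0, 1, 0.014, 0.001, -0.001, 0, 0, 0, 1, 0.014, 0, 0, 0, 0, 0, 1, 0.006, 0, 0, 0, 0, 0, 1, 0, 0, 0, 0, 0, 0, 1]'

```text
clock: 13.47
eef_pos: [0.6172, 0.0946, 0.2058]
tool_rot: [-0.055, 0.706, 0.056, 0.704]
ft_force: [-0.2, -0.1, -1.5]
grip_width: 0.0167
```

```bash
python3 -c "
from ov import *
go(.622,.0925,.04)
over('','pics/s12.png',box=(280,150,360,220),f=8,wts=[(.622,.0925,'s',0.012)])"
```

```text
clock 13.47 tcp [0.6172 0.0946 0.2058] grip z 0.0508 w 0.0167 F [-0.2 -0.1 -1.5] q6 1.56
delta tool [ 0.0108 -0.0029  0.0044] delta in aligned [ 0.0108 -0.0028  0.0044] rotvec [ 0.0024 -0.0033 -0.0017]
```

View pics/s12.png

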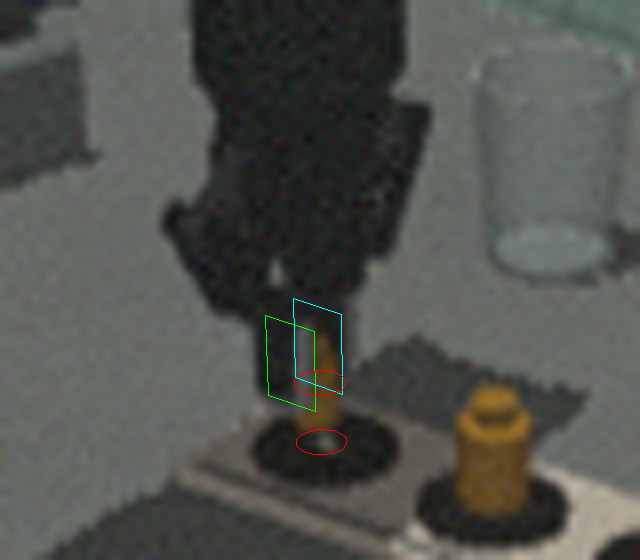

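Call:
arm_command --moves '[0.004, 0, 0.004, 0.002, -0.003, -0.002, 1, 0.004, 0, 0, 0, 0, 0, 1, 0, 0, 0, 0, 0, 0, 1, 0, 0, 0, 0, 0, 0, 1]'

```text
clock: 13.85
eef_pos: [0.6219, 0.0963, 0.2003]
tool_rot: [-0.056, 0.704, 0.055, 0.706]
ft_force: [0.8, -0.2, -1.0]
grip_width: 0.016
```

```bash
python3 -c "
from ov import *
go(.622,.0925,.04)
over('','pics/s13.png',box=(280,150,360,220),f=8,wts=[(.622,.0925,'s',0.012)])"
```

```text
clock 13.85 tcp [0.6219 0.0963 0.2003] grip z 0.0453 w 0.016 F [ 0.8 -0.2 -1. ] q6 1.57
delta tool [ 0.0053 -0.0037 -0.0005] delta in aligned [ 0.0053 -0.0037 -0.0005] rotvec [0.0014 0.0037 0.0004]
```

View pics/s13.png

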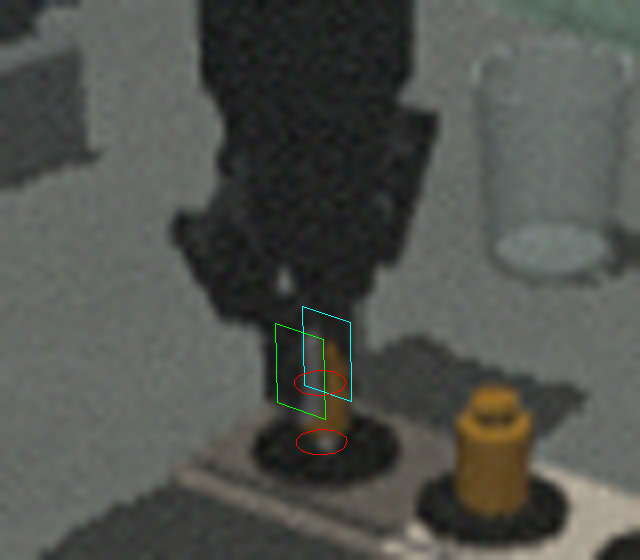

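Call:
arm_command --moves '[0.002, 0, 0, 0.001, 0.003, 0, 1, 0.002, 0, 0, 0, 0, 0, 1, 0.001, 0, 0, 0, 0, 0, 1, 0, 0, 0, 0, 0, 0, 1]'

```text
clock: 14.23
eef_pos: [0.6225, 0.0961, 0.1959]
tool_rot: [-0.055, 0.704, 0.055, 0.706]
ft_force: [-0.1, -0.4, -0.8]
grip_width: 0.0163
```

```bash
python3 -c "
from ov import *
go(.622,.0925,.04)"
```

```text
clock 14.23 tcp [0.6225 0.0961 0.1959] grip z 0.0409 w 0.0163 F [-0.1 -0.4 -0.8] q6 1.57
delta tool [ 0.0009 -0.0035 -0.001 ] delta in aligned [ 0.0009 -0.0035 -0.001 ] rotvec [-0.0001  0.0024  0.0003]
```

Call:
arm_command --moves '[0.001, 0, 0, 0, 0, 0, 1, 0, 0, 0, 0, 0, 0, 0.3, 0, 0, 0, 0, 0, 0, -1, 0, 0, 0, 0, 0, 0, -1, 0, 0, 0, 0, 0, 0, -1, 0, 0, 0, 0, 0, 0, -1, -0.015, 0, 0, 0, 0, 0, -1, -0.02, 0, 0, 0, 0, 0, -1, -0.02, 0, 0, 0, 0, 0, -1, -0.02, 0, 0, 0, 0, 0, -1, 0, 0, 0, 0, 0, 0, -1]'

```text
clock: 15.15
eef_pos: [0.6216, 0.0959, 0.2708]
tool_rot: [-0.055, 0.706, 0.055, 0.704]
ft_force: [1.0, 0.1, 1.0]
grip_width: 0.0853
```

```bash
python3 -c "
from ov import *
go(.459,-.1175,.12)
over('','pics/s14.png',box=(280,150,360,220),f=8,wts=[(.622,.0925,'s',0.012)])"
```

```text
clock 15.15 tcp [0.6216 0.0959 0.2708] grip z 0.1158 w 0.0853 F [1.  0.1 1. ] q6 1.57
delta tool [-0.0037 -0.1856 -0.1937] delta in aligned [-0.0042 -0.1856 -0.1937] rotvec [-0.0002 -0.0023  0.0004]
```

View pics/s14.png

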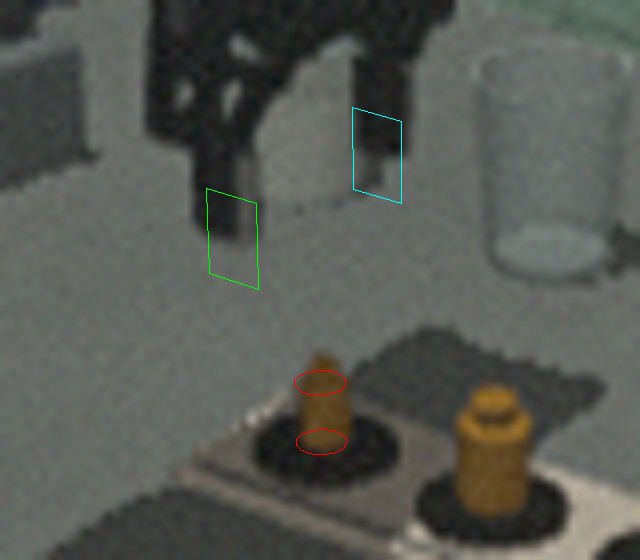

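weight_s stands centred on rest_d. Next weight_xl.

Call:
arm_command --moves '[-0.005, -0.017, -0.017, 0, -0.002, 0, -1, -0.003, -0.017, -0.018, 0, 0, 0, -1, -0.001, -0.017, -0.018, 0, 0, 0, -1, -0.001, -0.017, -0.018, 0, 0, 0, -1, -0.001, -0.017, -0.018, 0, 0, 0, -1, -0.001, -0.017, -0.018, 0, 0, 0, -1, -0.001, -0.017, -0.018, 0, 0, 0, -1, -0.001, -0.017, -0.018, 0, 0, 0, -1, -0.001, -0.017, -0.018, 0, 0, 0, -1, 0, -0.017, -0.018, 0, 0, 0, -1, 0, -0.014, -0.013, 0, 0, 0, -1, 0, 0, 0, 0, 0, 0, -1, 0, 0, 0, 0, 0, 0, -1]'

```text
clock: 16.28
eef_pos: [0.4478, -0.1224, 0.2708]
tool_rot: [-0.055, 0.712, 0.057, 0.698]
ft_force: [0.1, 0.3, -0.8]
grip_width: 0.0856
```

```bash
python3 -c "
from ov import *
go(.459,-.1175,.09)"
```

```text
clock 16.28 tcp [ 0.4478 -0.1224  0.2708] grip z 0.1158 w 0.0856 F [ 0.1  0.3 -0.8] q6 1.15
delta tool [0.0256 0.0029 0.0124] delta in aligned [0.0258 0.0031 0.0119] rotvec [ 0.0032 -0.0193 -0.0052]
```

Call:
arm_command --moves '[0, 0.001, 0.006, 0.003, -0.019, -0.005, -1, 0.01, 0.002, 0.006, 0, 0, 0, -1, 0.014, 0, 0, 0, 0, 0, -1, 0, 0, 0, 0, 0, 0, -1, 0, 0, 0, 0, 0, 0, -1]'

```text
clock: 16.7
eef_pos: [0.4631, -0.114, 0.2435]
tool_rot: [-0.056, 0.703, 0.057, 0.706]
ft_force: [-0.7, 0.1, 0.2]
grip_width: 0.0854
```

```bash
python3 -c "
from ov import *
go(.459,-.1175,.03)
over('','pics/s15.png',box=(290,190,370,270),f=7,wts=[(.459,-.1175,'xl',0)])"
```

```text
clock 16.7 tcp [ 0.4631 -0.114   0.2435] grip z 0.0885 w 0.0854 F [-0.7  0.1  0.2] q6 1.17
delta tool [ 0.0584 -0.0028 -0.0049] delta in aligned [ 0.0585 -0.0028 -0.0046] rotvec [ 0.004   0.0039 -0.0008]
```

View pics/s15.png

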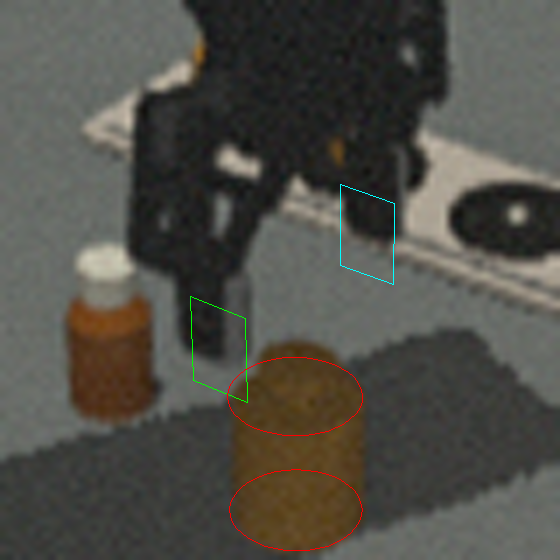

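Call:
arm_command --moves '[0, -0.003, -0.005, 0.004, 0.004, 0, -1, 0.012, 0, 0, 0, 0, 0, -1, 0.014, 0, 0, 0, 0, 0, -1, 0.014, 0, 0, 0, 0, 0, -1, 0.012, 0, 0, 0, 0, 0, -1, 0, 0, 0, 0, 0, 0, -1]'

```text
clock: 17.25
eef_pos: [0.4603, -0.1173, 0.1925]
tool_rot: [-0.056, 0.703, 0.055, 0.706]
ft_force: [0.7, 0.8, -0.2]
grip_width: 0.0852
```

```bash
python3 -c "
from ov import *
go(.459,-.1175,.03)"
```

```text
clock 17.25 tcp [ 0.4603 -0.1173  0.1925] grip z 0.0375 w 0.0852 F [ 0.7  0.8 -0.2] q6 1.16
delta tool [ 0.0075  0.     -0.0014] delta in aligned [ 0.0075 -0.     -0.0013] rotvec [0.0027 0.0042 0.0018]
```

Call:
arm_command --moves '[0.006, 0, -0.001, 0.003, 0.004, 0.002, -1, 0, 0, 0, 0, 0, 0, 1, 0, 0, 0, 0, 0, 0, 1, 0, 0, 0, 0, 0, 0, 1, 0, 0, 0, 0, 0, 0, 1, 0, 0, 0, 0, 0, 0, 1, 0, 0, 0, 0, 0, 0, 1]'

```text
clock: 17.83
eef_pos: [0.4588, -0.1178, 0.1885]
tool_rot: [-0.055, 0.705, 0.054, 0.705]
ft_force: [-0.7, -0.6, -2.6]
grip_width: 0.0442
```

```bash
python3 -c "
from ov import *
go(.459,-.1175,.03)
over('','pics/s16.png',box=(290,190,370,270),f=7,wts=[(.459,-.1175,'xl',0)])"
```

```text
clock 17.83 tcp [ 0.4588 -0.1178  0.1885] grip z 0.0335 w 0.0442 F [-0.7 -0.6 -2.6] q6 1.17
delta tool [0.0035 0.0003 0.0002] delta in aligned [0.0035 0.0003 0.0002] rotvec [-0.0012 -0.0009  0.0005]
```

View pics/s16.png

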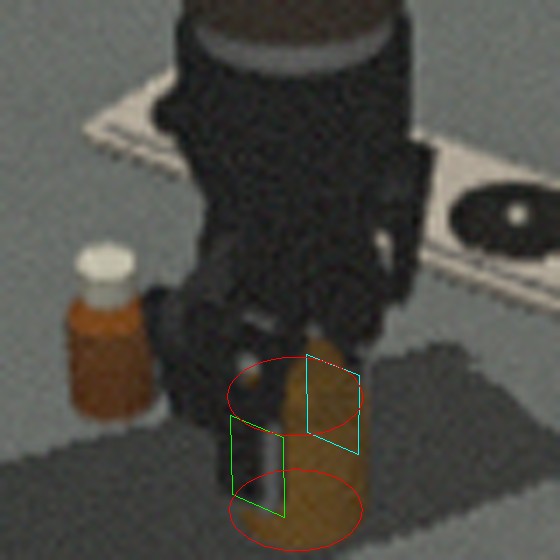

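Call:
arm_command --moves '[-0.008, 0, 0, 0, 0, 0, 1, -0.015, 0, 0, 0, 0, 0, 1, -0.02, 0, 0, 0, 0, 0, 1, -0.02, 0, 0, 0, 0, 0, 1, -0.01, 0, 0, 0, 0, 0, 1, 0, 0, 0, 0, 0, 0, 1]'

```text
clock: 18.38
eef_pos: [0.4562, -0.1168, 0.2617]
tool_rot: [-0.053, 0.709, 0.056, 0.701]
ft_force: [0.4, 0.8, -6.6]
grip_width: 0.0437
```

```bash
python3 -c "
from ov import *
go(.657,-.13,.09)"
```

```text
clock 18.38 tcp [ 0.4562 -0.1168  0.2617] grip z 0.1067 w 0.0437 F [ 0.4  0.8 -6.6] q6 1.17
delta tool [ 0.0141 -0.0441  0.1965] delta in aligned [ 0.0167 -0.0442  0.1963] rotvec [-0.0008 -0.012  -0.0054]
```

Call:
arm_command --moves '[0, -0.004, 0.016, -0.001, -0.012, -0.005, 1, 0, -0.004, 0.018, 0, 0, 0, 1, 0, -0.004, 0.018, 0, 0, 0, 1, 0, -0.004, 0.018, 0, 0, 0, 1, 0, -0.004, 0.018, 0, 0, 0, 1, 0, -0.004, 0.018, 0, 0, 0, 1, 0, -0.004, 0.018, 0, 0, 0, 1, 0, -0.004, 0.018, 0, 0, 0, 1, 0, -0.004, 0.018, 0, 0, 0, 1, 0, -0.004, 0.018, 0, 0, 0, 1, 0, -0.004, 0.016, 0, 0, 0, 1, 0, 0, 0, 0, 0, 0, 1, 0, 0, 0, 0, 0, 0, 1]'

```text
clock: 19.47
eef_pos: [0.6559, -0.1283, 0.2407]
tool_rot: [-0.051, 0.715, 0.059, 0.694]
ft_force: [-0.0, 0.6, -7.4]
grip_width: 0.0441
```

```bash
python3 -c "
from ov import *
go(.657,-.13,.07)"
```

```text
clock 19.47 tcp [ 0.6559 -0.1283  0.2407] grip z 0.0857 w 0.0441 F [-0.   0.6 -7.4] q6 1.22
delta tool [ 0.0156 -0.0021  0.0012] delta in aligned [ 0.0157 -0.0019  0.0008] rotvec [ 0.0003 -0.0289 -0.0131]
```

Call:
arm_command --moves '[0, -0.002, 0.001, 0, -0.015, -0.007, 1, 0.004, 0, 0, 0, -0.014, -0.006, 1, 0.008, 0, 0, 0, 0, 0, 1, 0, 0, 0, 0, 0, 0, 1, 0, 0, 0, 0, 0, 0, 1]'

```text
clock: 19.88
eef_pos: [0.6537, -0.13, 0.2228]
tool_rot: [-0.054, 0.708, 0.056, 0.702]
ft_force: [0.3, 0.4, -6.8]
grip_width: 0.044
```

```bash
python3 -c "
from ov import *
go(.657,-.13,.05)
over('','pics/s17.png',box=(340,160,430,250),f=6,wts=[(.657,-.13,'xl',0.012)])"
```

```text
clock 19.88 tcp [ 0.6537 -0.13    0.2228] grip z 0.0678 w 0.044 F [ 0.3  0.4 -6.8] q6 1.22
delta tool [ 0.0178 -0.0006  0.0034] delta in aligned [ 0.0178 -0.0006  0.0033] rotvec [ 0.0001 -0.0075 -0.0025]
```

View pics/s17.png

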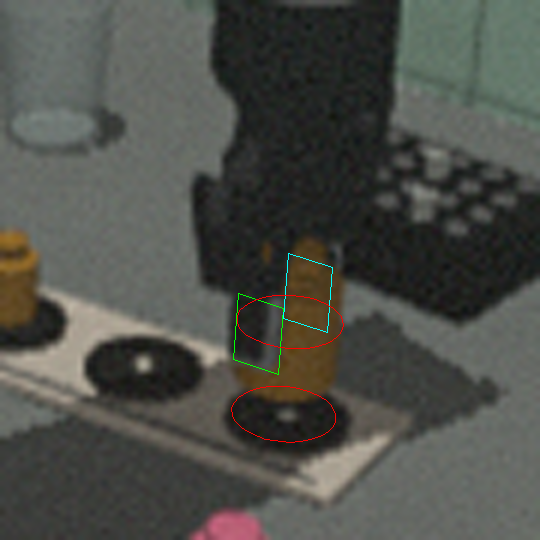

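Call:
arm_command --moves '[0.004, 0.001, 0.002, 0, -0.007, -0.002, 1, 0.006, 0, 0, 0, 0, 0, 1, 0.004, 0, 0, 0, 0, 0, 1, 0, 0, 0, 0, 0, 0, 1]'

```text
clock: 20.27
eef_pos: [0.6552, -0.1286, 0.2082]
tool_rot: [-0.055, 0.705, 0.055, 0.705]
ft_force: [-0.6, 0.6, -5.6]
grip_width: 0.0439
```

```bash
python3 -c "
from ov import *
go(.657,-.13,.0445)
over('','pics/s18.png',box=(340,160,430,250),f=6,wts=[(.657,-.13,'xl',0.012)])"
```

```text
clock 20.27 tcp [ 0.6552 -0.1286  0.2082] grip z 0.0532 w 0.0439 F [-0.6  0.6 -5.6] q6 1.22
delta tool [ 0.0087 -0.0016  0.0015] delta in aligned [ 0.0087 -0.0016  0.0015] rotvec [-0.0002  0.0003 -0.0002]
```

View pics/s18.png

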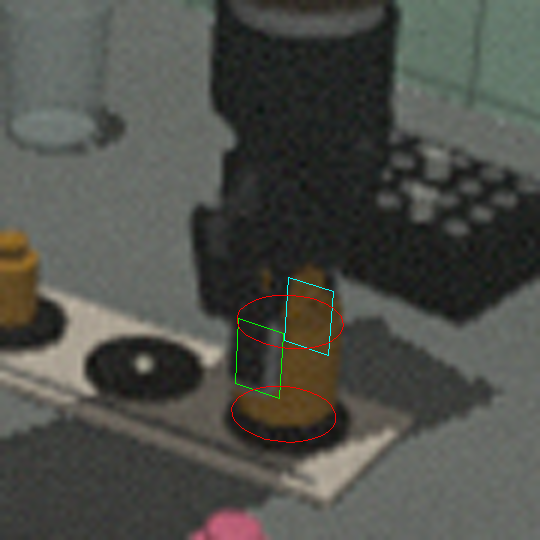

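Call:
arm_command --moves '[0.003, 0, 0.001, 0, 0, 0, 1, 0.002, 0, 0, 0, 0, 0, 1, 0.001, 0, 0, 0, 0, 0, 1, 0.001, 0, 0, 0, 0, 0, 1, 0, 0, 0, 0, 0, 0, 1]'

```text
clock: 20.73
eef_pos: [0.6568, -0.1285, 0.2012]
tool_rot: [-0.055, 0.705, 0.055, 0.705]
ft_force: [-0.3, -0.8, -6.2]
grip_width: 0.0444
```

```bash
python3 -c "
from ov import *
go(.657,-.13,.0445)"
```

```text
clock 20.73 tcp [ 0.6568 -0.1285  0.2012] grip z 0.0462 w 0.0444 F [-0.3 -0.8 -6.2] q6 1.22
delta tool [ 0.0017 -0.0015 -0.    ] delta in aligned [ 0.0017 -0.0015 -0.    ] rotvec [-0.      0.0013  0.0002]
```

Call:
arm_command --moves '[0.001, 0, 0, 0, 0, 0, 1, 0.001, 0, 0, 0, 0, 0, 1]'

```text
clock: 20.9
eef_pos: [0.6569, -0.1285, 0.2006]
tool_rot: [-0.055, 0.704, 0.055, 0.706]
ft_force: [-3.9, 0.2, 2.5]
grip_width: 0.0443
```

Call:
arm_command --moves '[0.001, 0, 0, 0, 0, 0, 1]'

```text
clock: 20.98
eef_pos: [0.6569, -0.1285, 0.2006]
tool_rot: [-0.055, 0.704, 0.055, 0.706]
ft_force: [-2.6, 1.1, -0.6]
grip_width: 0.044
```

Contact: weight is resting on the rest. Release and rise.

Call:
arm_command --moves '[0, 0, 0, 0, 0, 0, -0.3, 0, 0, 0, 0, 0, 0, -1, 0, 0, 0, 0, 0, 0, -1, 0, 0, 0, 0, 0, 0, -1, 0, 0, 0, 0, 0, 0, -1, -0.015, 0, 0, 0, 0, 0, -1, -0.02, 0, 0, 0, 0, 0, -1, -0.025, 0, 0, 0, 0, 0, -1, -0.025, 0, 0, 0, 0, 0, -1, 0, 0, 0, 0, 0, 0, -1]'

```text
clock: 21.82
eef_pos: [0.6588, -0.129, 0.2933]
tool_rot: [-0.056, 0.7, 0.054, 0.71]
ft_force: [0.9, -0.1, 1.6]
grip_width: 0.0857
```

```bash
python3 -c "
from ov import *
go(.4645,-.2613,.10)
over('','pics/s19.png',box=(340,160,430,250),f=6,wts=[(.657,-.13,'xl',0.012)])"
```

```text
clock 21.82 tcp [ 0.6588 -0.129   0.2933] grip z 0.1383 w 0.0857 F [ 0.9 -0.1  1.6] q6 1.22
delta tool [ 0.0357 -0.1004 -0.213 ] delta in aligned [ 0.0383 -0.1006 -0.2125] rotvec [-0.0002  0.0145  0.0052]
```

View pics/s19.png

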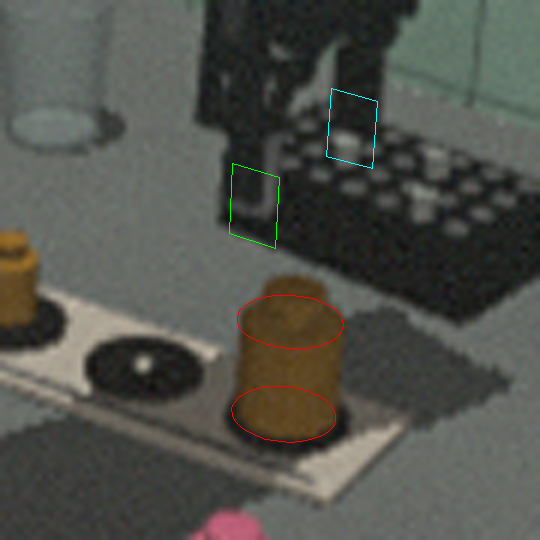

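weight_xl is centred on rest_a. Next weight_l among the pink ones; I check the finger clearances while moving.

Call:
arm_command --moves '[0, 0, -0.01, 0, 0.014, 0.005, -1, 0, -0.008, -0.018, 0, 0, 0, -1, 0, -0.008, -0.018, 0, 0, 0, -1, 0, -0.008, -0.018, 0, 0, 0, -1, 0, -0.008, -0.018, 0, 0, 0, -1, 0, -0.009, -0.018, 0, 0, 0, -1, 0, -0.009, -0.018, 0, 0, 0, -0.6, 0, -0.009, -0.018, 0, 0, 0, -0.5, 0, -0.009, -0.018, 0, 0, 0, -0.4, 0, -0.009, -0.018, 0, 0, 0, -0.4, 0, -0.009, -0.018, 0, 0, 0, -0.4, 0, -0.009, -0.018, 0, 0, 0, -0.4, 0, 0, 0, 0, 0, 0, -0.4, 0, 0, 0, 0, 0, 0, -0.4]'

```text
clock: 23.03
eef_pos: [0.4446, -0.256, 0.2736]
tool_rot: [-0.049, 0.719, 0.062, 0.691]
ft_force: [0.1, -0.7, -1.0]
grip_width: 0.0602
```

```bash
python3 -c "
from ov import *
go(.4645,-.2613,.08)
t=cv2.imread('pics/top0.png').astype(np.uint8)
for u,v in ((386,198),(393,246),(425,242)):
    c,A=meas('top',t,u,v,9); x=at('top',*c,.025)[:2]; e=x-[.4645,-.2613]; print(x.round(4),'row',(e@d_[:2]).round(3),'jaw',(e@zt[:2]).round(3))
"
```

```text
clock 23.03 tcp [ 0.4446 -0.256   0.2736] grip z 0.1186 w 0.0602 F [ 0.1 -0.7 -1. ] q6 0.89
delta tool [ 0.0377 -0.0091  0.0203] delta in aligned [ 0.0386 -0.0083  0.0188] rotvec [ 0.001  -0.038  -0.0218]
[ 0.5297 -0.1999] row 0.051 jaw 0.074
[ 0.3861 -0.2229] row 0.05 jaw -0.072
[ 0.3988 -0.3159] row -0.044 jaw -0.073
```

Call:
arm_command --moves '[0, -0.004, 0.008, 0, -0.02, -0.012, -0.4, 0, -0.003, 0.006, 0.001, -0.018, -0.01, -0.4, 0.01, 0, 0, 0, 0, 0, -0.4, 0.01, 0, 0, 0, 0, 0, -0.4, 0, 0, 0, 0, 0, 0, -0.4, 0, 0, 0, 0, 0, 0, -0.4]'

```text
clock: 23.53
eef_pos: [0.4649, -0.2594, 0.2508]
tool_rot: [-0.057, 0.702, 0.056, 0.708]
ft_force: [0.4, -0.0, 0.1]
grip_width: 0.0601
```

```bash
python3 -c "
from ov import *
go(.4645,-.2613,.06)"
```

```text
clock 23.53 tcp [ 0.4649 -0.2594  0.2508] grip z 0.0958 w 0.0601 F [ 0.4 -0.   0.1] q6 0.9
delta tool [ 0.0358 -0.0017 -0.001 ] delta in aligned [ 0.0358 -0.0018 -0.0007] rotvec [0.0044 0.008  0.0031]
```

Call:
arm_command --moves '[0.006, -0.002, 0, 0.004, 0.008, 0.003, -0.4, 0.012, 0, 0, 0, 0, 0, -0.4, 0.01, 0, 0, 0, 0, 0, -0.4, 0, 0, 0, 0, 0, 0, -0.4]'

```text
clock: 23.87
eef_pos: [0.4683, -0.2611, 0.2226]
tool_rot: [-0.057, 0.704, 0.055, 0.706]
ft_force: [-1.5, 0.7, -0.6]
grip_width: 0.0596
```

```bash
python3 -c "
from ov import *
go(.4645,-.2613,.03)
over('','pics/s20.png',box=(330,230,420,320),f=6,wts=[(.4645,-.2613,'l',0)])"
```

```text
clock 23.87 tcp [ 0.4683 -0.2611  0.2226] grip z 0.0676 w 0.0596 F [-1.5  0.7 -0.6] q6 0.9
delta tool [ 0.0376  0.0005 -0.004 ] delta in aligned [ 0.0376  0.0004 -0.0038] rotvec [0.0029 0.0032 0.0027]
```

View pics/s20.png

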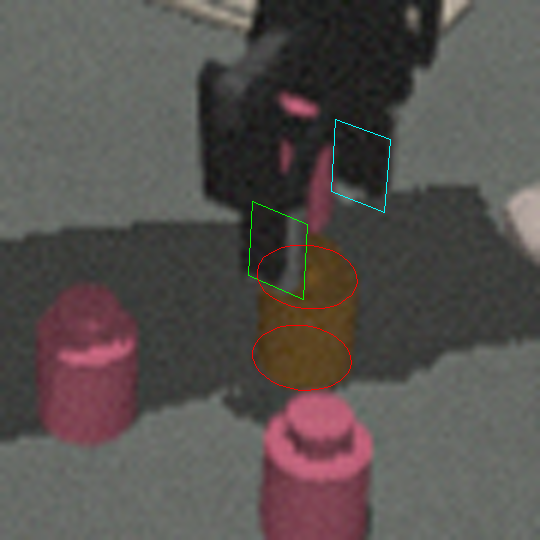

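Call:
arm_command --moves '[0, 0, -0.004, 0.003, 0.003, 0.003, -0.4, 0, 0, 0, 0, 0, 0, -0.4]'

```text
clock: 24.08
eef_pos: [0.4646, -0.2619, 0.2235]
tool_rot: [-0.055, 0.705, 0.055, 0.705]
ft_force: [-0.9, 0.6, 0.1]
grip_width: 0.06
```

```bash
python3 -c "
from ov import *
go(.4645,-.2613,.028)"
```

```text
clock 24.08 tcp [ 0.4646 -0.2619  0.2235] grip z 0.0685 w 0.06 F [-0.9  0.6  0.1] q6 0.9
delta tool [ 0.0405  0.0006 -0.    ] delta in aligned [ 0.0405  0.0006 -0.    ] rotvec [-0.0002  0.0004 -0.0001]
```

Call:
arm_command --moves '[0.01, 0, 0, 0, 0, 0, -0.4, 0.01, 0, 0, 0, 0, 0, -0.4, 0.01, 0, 0, 0, 0, 0, -0.4, 0.007, 0, 0, 0, 0, 0, -0.4, 0, 0, 0, 0, 0, 0, -0.4]'

```text
clock: 24.5
eef_pos: [0.4649, -0.2625, 0.1845]
tool_rot: [-0.055, 0.704, 0.054, 0.706]
ft_force: [-0.4, -0.1, 0.2]
grip_width: 0.06
```

```bash
python3 -c "
from ov import *
go(.4645,-.2613,.028)"
```

```text
clock 24.5 tcp [ 0.4649 -0.2625  0.1845] grip z 0.0295 w 0.06 F [-0.4 -0.1  0.2] q6 0.9
delta tool [ 0.0015  0.0013 -0.0002] delta in aligned [ 0.0015  0.0013 -0.0002] rotvec [-0.0011  0.0033  0.0021]
```

Call:
arm_command --moves '[0.001, 0.001, 0, -0.001, 0.003, 0.002, 1, 0, 0, 0, 0, 0, 0, 1, 0, 0, 0, 0, 0, 0, 1, 0, 0, 0, 0, 0, 0, 1, 0, 0, 0, 0, 0, 0, 1]'

```text
clock: 24.92
eef_pos: [0.4642, -0.2613, 0.1823]
tool_rot: [-0.055, 0.706, 0.055, 0.704]
ft_force: [0.2, 0.3, -1.8]
grip_width: 0.0341
```

```bash
python3 -c "
from ov import *
go(.4645,-.2613,.028)"
```

```text
clock 24.92 tcp [ 0.4642 -0.2613  0.1823] grip z 0.0273 w 0.0341 F [ 0.2  0.3 -1.8] q6 0.9
delta tool [-0.0007 -0.      0.0003] delta in aligned [-0.0007 -0.      0.0003] rotvec [-0.     -0.0027 -0.0013]
```

Call:
arm_command --moves '[-0.008, 0, 0, 0, 0, 0, 1, -0.015, 0, 0, 0, 0, 0, 1, -0.02, 0, 0, 0, 0, 0, 1, -0.025, 0, 0, 0, 0, 0, 1, -0.025, 0, 0, 0, 0, 0, 1, -0.01, 0, 0, 0, 0, 0, 1, 0, 0, 0, 0, 0, 0, 1]'

```text
clock: 25.5
eef_pos: [0.4623, -0.2599, 0.2881]
tool_rot: [-0.052, 0.709, 0.058, 0.701]
ft_force: [-0.3, -0.1, -4.4]
grip_width: 0.0342
```

```bash
python3 -c "
from ov import *
go(.6455,-.056,.12)"
```

```text
clock 25.5 tcp [ 0.4623 -0.2599  0.2881] grip z 0.1331 w 0.0342 F [-0.3 -0.1 -4.4] q6 0.9
delta tool [0.0123 0.1728 0.2128] delta in aligned [0.0131 0.173  0.2126] rotvec [ 0.0003 -0.0112 -0.009 ]
```

Call:
arm_command --moves '[0, 0.01, 0.012, 0, -0.011, -0.009, 1, 0, 0.015, 0.018, 0, 0, 0, 1, 0, 0.015, 0.018, 0, 0, 0, 1, 0, 0.015, 0.018, 0, 0, 0, 1, 0, 0.015, 0.018, 0, 0, 0, 1, 0, 0.015, 0.018, 0, 0, 0, 1, 0, 0.015, 0.018, 0, 0, 0, 1, 0, 0.015, 0.018, 0, 0, 0, 1, 0, 0.015, 0.018, 0, 0, 0, 1, 0, 0.015, 0.018, 0, 0, 0, 1, 0, 0.014, 0.018, 0, 0, 0, 1, 0, 0.014, 0.018, 0, 0, 0, 1, 0, 0, 0, 0, 0, 0, 1, 0, 0, 0, 0, 0, 0, 1]'

```text
clock: 26.67
eef_pos: [0.6456, -0.0462, 0.2739]
tool_rot: [-0.052, 0.712, 0.056, 0.698]
ft_force: [-1.0, -0.7, -3.3]
grip_width: 0.0338
```

```bash
python3 -c "
from ov import *
go(.6455,-.056,.09)"
```

```text
clock 26.67 tcp [ 0.6456 -0.0462  0.2739] grip z 0.1189 w 0.0338 F [-1.  -0.7 -3.3] q6 1.35
delta tool [ 0.0288 -0.0099 -0.001 ] delta in aligned [ 0.0289 -0.0097 -0.0016] rotvec [-0.0035 -0.0203 -0.0067]
```

Call:
arm_command --moves '[0, -0.005, 0, -0.003, -0.02, -0.006, 1, 0.004, -0.004, 0, 0, 0, 0, 1, 0.01, 0, 0, 0, 0, 0, 1, 0.01, 0, 0, 0, 0, 0, 1, 0, 0, 0, 0, 0, 0, 1]'

```text
clock: 27.08
eef_pos: [0.6441, -0.0566, 0.2439]
tool_rot: [-0.054, 0.708, 0.055, 0.702]
ft_force: [-0.9, -0.0, -4.8]
grip_width: 0.0341
```

```bash
python3 -c "
from ov import *
go(.6455,-.056,.045)
over('','pics/s21.png',box=(320,150,410,240),f=6,wts=[(.6455,-.056,'l',0.012)])"
```

```text
clock 27.08 tcp [ 0.6441 -0.0566  0.2439] grip z 0.0889 w 0.0341 F [-0.9 -0.  -4.8] q6 1.33
delta tool [0.0439 0.0003 0.0019] delta in aligned [0.0439 0.0004 0.0015] rotvec [-0.0019 -0.0085 -0.0026]
```

View pics/s21.png

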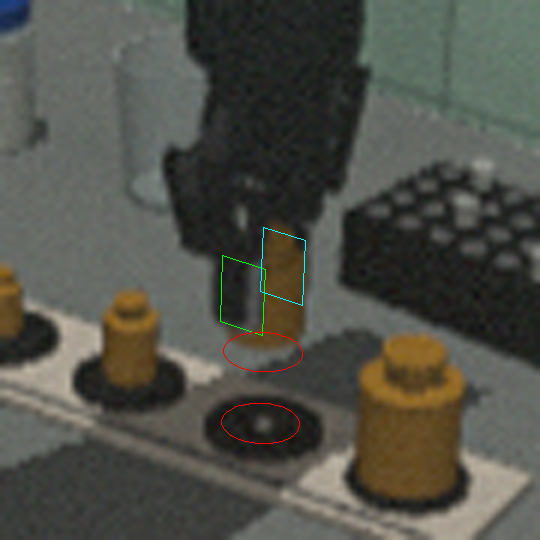

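Call:
arm_command --moves '[0.006, 0, 0.001, -0.002, -0.008, -0.002, 1, 0.01, 0, 0, 0, 0, 0, 1, 0.01, 0, 0, 0, 0, 0, 1, 0.008, 0, 0, 0, 0, 0, 1, 0, 0, 0, 0, 0, 0, 1]'

```text
clock: 27.55
eef_pos: [0.645, -0.0571, 0.2072]
tool_rot: [-0.055, 0.705, 0.055, 0.705]
ft_force: [-0.9, 0.2, -3.4]
grip_width: 0.034
```

```bash
python3 -c "
from ov import *
go(.6455,-.056,.0393)
over('','pics/s22.png',box=(320,150,410,240),f=6,wts=[(.6455,-.056,'l',0.012)])"
```

```text
clock 27.55 tcp [ 0.645  -0.0571  0.2072] grip z 0.0522 w 0.034 F [-0.9  0.2 -3.4] q6 1.33
delta tool [0.0129 0.001  0.0007] delta in aligned [0.0129 0.001  0.0007] rotvec [-0.0009  0.0007 -0.0004]
```

View pics/s22.png

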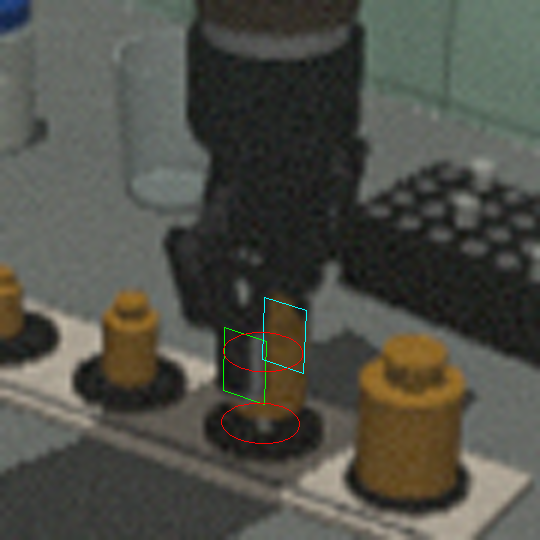

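Call:
arm_command --moves '[0.004, 0.002, 0, 0, 0, 0, 1, 0.003, 0, 0, 0, 0, 0, 1, 0.003, 0, 0, 0, 0, 0, 1, 0.001, 0, 0, 0, 0, 0, 1, 0, 0, 0, 0, 0, 0, 1]'

```text
clock: 28.02
eef_pos: [0.6455, -0.0545, 0.1966]
tool_rot: [-0.055, 0.704, 0.055, 0.706]
ft_force: [-0.6, -0.1, -3.8]
grip_width: 0.0343
```

```bash
python3 -c "
from ov import *
go(.6455,-.056,.0393)"
```

```text
clock 28.02 tcp [ 0.6455 -0.0545  0.1966] grip z 0.0416 w 0.0343 F [-0.6 -0.1 -3.8] q6 1.33
delta tool [ 0.0023 -0.0015 -0.0002] delta in aligned [ 0.0023 -0.0015 -0.0002] rotvec [-0.0003  0.003   0.0001]
```

Call:
arm_command --moves '[0.001, 0, 0, 0, 0.003, 0, 1, 0.001, 0, 0, 0, 0, 0, 1]'

```text
clock: 28.18
eef_pos: [0.6458, -0.0545, 0.1951]
tool_rot: [-0.055, 0.705, 0.055, 0.705]
ft_force: [0.9, -0.5, -3.2]
grip_width: 0.0337
```

Call:
arm_command --moves '[0.001, 0, 0, 0, 0, 0, 1]'

```text
clock: 28.27
eef_pos: [0.6459, -0.0545, 0.1943]
tool_rot: [-0.055, 0.704, 0.055, 0.705]
ft_force: [-1.1, -0.4, 6.2]
grip_width: 0.0342
```

Contact. Release and rise.

Call:
arm_command --moves '[0, 0, 0, 0, 0, 0, 1, 0, 0, 0, 0, 0, 0, -0.1, 0, 0, 0, 0, 0, 0, -1, 0, 0, 0, 0, 0, 0, -1, 0, 0, 0, 0, 0, 0, -1, 0, 0, 0, 0, 0, 0, -1, -0.015, 0, 0, 0, 0, 0, -1, -0.02, 0, 0, 0, 0, 0, -1, -0.025, 0, 0, 0, 0, 0, -1, -0.03, 0, 0, 0, 0, 0, -1, -0.03, 0, 0, 0, 0, 0, -1, 0, 0, -0.03, 0, 0, 0, -1, 0, 0, -0.04, 0, 0, 0, -1, 0, 0, -0.04, 0, 0, 0, -1, 0, 0, -0.04, 0, 0, 0, -1, 0, 0, -0.04, 0, 0, 0, -1, 0, 0, -0.04, 0, 0, 0, -1, 0, 0, -0.03, 0, 0, 0, -1, 0, 0, 0, 0, 0, 0, -1, 0, 0, 0, 0, 0, 0, -1]'

```text
clock: 29.93
eef_pos: [0.3809, -0.0953, 0.3218]
tool_rot: [-0.058, 0.696, 0.053, 0.714]
ft_force: [0.2, 0.4, -0.5]
grip_width: 0.0854
```

```bash
python3 -c "
from ov import *
go(.4,-.05,.1)
W4=[(.657,-.13,'xl',.012),(.6455,-.056,'l',.012),(.634,.018,'m',.012),(.622,.0925,'s',.012)]
over('','pics/s23.png',box=(280,160,420,260),f=5,wts=W4)
over('','pics/t23.png',n='top',box=(260,130,390,230),f=6,wts=W4)
s=bot.camera('side')[:,:,::-1];t=bot.camera('top')[:,:,::-1]
cv2.imwrite('pics/sfull.png',s);cv2.imwrite('pics/tfull.png',t)
for x,y,w,z in W4:
    R={'xl':12,'l':10,'m':8,'s':6}[w]
    print(w,locate('side',s,*proj('side',(x,y,.035)),R+4,w,z)[0].round(4),locate('top',t,*proj('top',(x,y,.035)),R,w,z)[0].round(4),'target',x,y)
"
```

```text
clock 29.93 tcp [ 0.3809 -0.0953  0.3218] grip z 0.1668 w 0.0854 F [ 0.2  0.4 -0.5] q6 1.17
delta tool [0.0671 0.0423 0.0243] delta in aligned [0.0668 0.0418 0.0259] rotvec [0.0011 0.0248 0.0079]
xl [ 0.6566 -0.1313] [ 0.6602 -0.1285] target 0.657 -0.13
l [ 0.645  -0.0565] [ 0.6483 -0.0534] target 0.6455 -0.056
m [0.6326 0.0215] [0.6375 0.0215] target 0.634 0.018
s [0.6261 0.0903] [0.6253 0.0969] target 0.622 0.0925
```

View pics/s23.png

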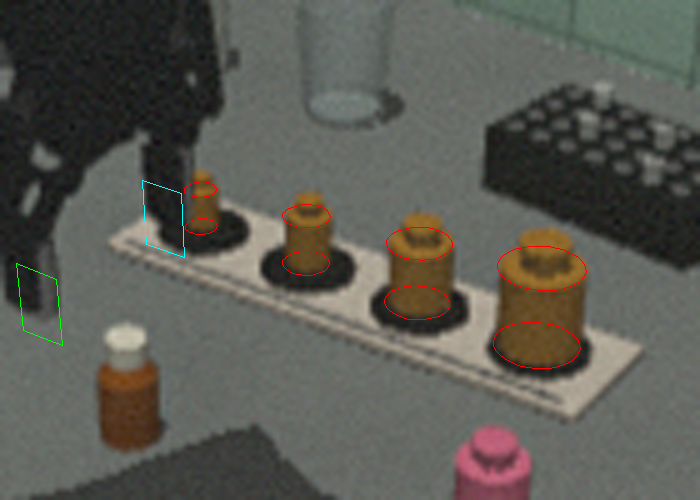

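View pics/t23.png

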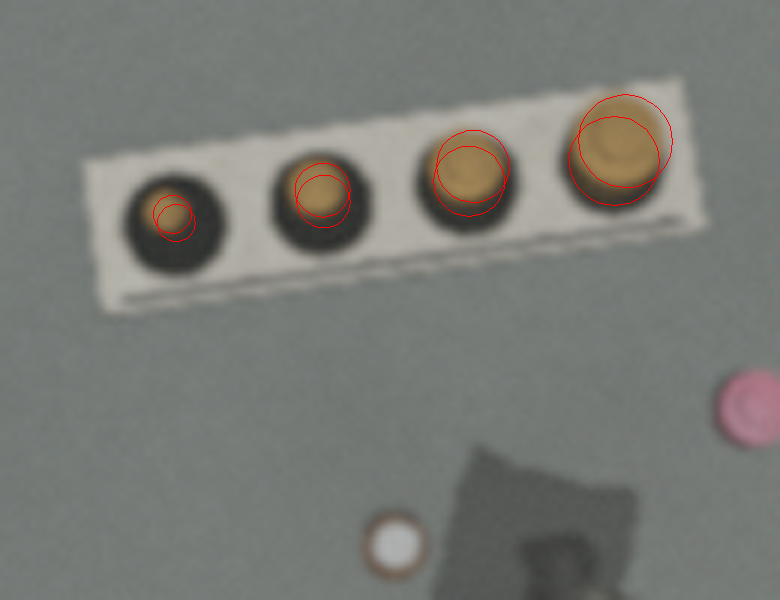

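View pics/sfull.png

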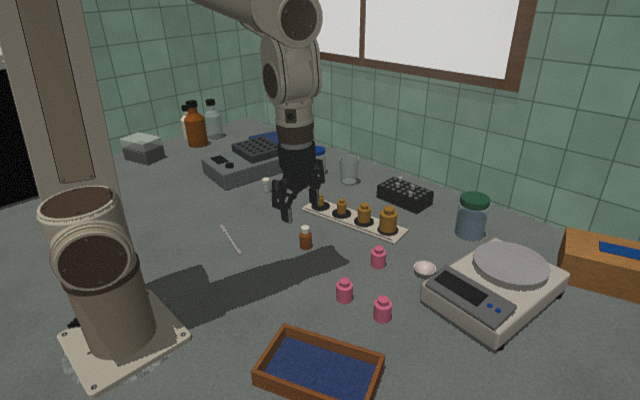

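All four stand upright on their rests with the bottle untouched. The top view shows offsets of up to about 5 mm, so I'll tighten the measurement with the saved images and a stricter brass mask.

```bash
python3 -c "
from h import *
F=np.array([(.656,-.1294),(.6444,-.0553),(.6328,.0187),(.6211,.0928)])
for n,fn in(('top','pics/tfull.png'),('side','pics/sfull.png')):
  im=cv2.resize(cv2.imread(fn).astype(np.float32),None,fx=4,fy=4,interpolation=cv2.INTER_CUBIC)
  b=im[:,:,2]-im[:,:,0]
  for (x,y),w in zip(F,('xl','l','m','s')):
    if n=='side' : x+=.002;y-=.001
    u,v=(proj(n,(x,y,.035))+.5)*4-.5; R=int({'xl':13,'l':11,'m':9,'s':7}[w]*4*(1.3 if n=='side' else 1))
    u0,v0=int(u),int(v);p=b[v0-R:v0+R,u0-R:u0+R]; hi=np.percentile(p,95 if w!='s' else 93); m=(p>.55*hi).astype(np.uint8)
    k,l,st,c=cv2.connectedComponentsWithStats(m); i=1+np.argmax(st[1:,4])
    c=(c[i]+[u0-R,v0-R]+.5)/4-.5
    X=at(n,*c,.03)[:2]
    for _ in range(4):
      cc,A=cen(n,*X,w,.012); X=X+(at(n,*c,.03)-at(n,*cc,.03))[:2]
    print(n,w,round(float(hi)),'area',st[i,4]/16,round(A),X.round(4),'off mm',((X-[x,y])*1000).round(1))
"
```

```text
top xl 69 area 188.4375 241 [ 0.6604 -0.1287] off mm [4.4 0.7]
top l 70 area 117.625 143 [ 0.6483 -0.0534] off mm [3.9 1.9]
top m 69 area 69.9375 81 [0.6376 0.0215] off mm [4.8 2.8]
top s 62 area 39.125 42 [0.6253 0.0969] off mm [4.2 4.1]
side xl 98 area 307.75 426 [ 0.6612 -0.1285] off mm [3.2 1.9]
side l 88 area 200.0625 242 [ 0.6495 -0.0545] off mm [3.1 1.8]
side m 76 area 115.125 136 [0.6381 0.0197] off mm [3.3 2. ]
side s 64 area 51.25 71 [0.6256 0.092 ] off mm [2.5 0.2]
```

The estimates agree that every weight is within about 6 mm of its rest centre. The shaded sides drop out of the masks, so the true offsets are probably 2–4 mm. The arm is clear, so I hand in.

```bash
python3 -c "
from workcell import bot
print(bot.job_done())"
```

```text
the job is handed in; nothing more can be done
None
```

I placed all four brass weights on the rests in size order and handed the job in at about 30 s of the 99 s allowed. The balance is on the robot's right (y < 0), so weight_xl is on rest_a, weight_l on rest_b, weight_m on rest_c and weight_s on rest_d. The hand-in gave no verdict.

- **Final pictures:** all four weights stand upright on their own rests. The amber bottle is still standing, the pink look-alikes were not touched, and the arm is clear of everything.
- **Centring:** the limit is 10 mm. The side camera puts the weights 2.5–3.8 mm from the rest centres, and the top camera 4.3–5.9 mm, with weight_s the largest. Shading probably inflates both figures.
- **Camera disagreement:** the two cameras differ by up to 3–5 mm, which I could not fully resolve. Both stay inside the limit, so I left the weights where they were.
- **One failed grasp:** my first grip on weight_m was off-centre and pushed it a few millimetres along the bench. I opened the jaws, re-measured and gripped it again cleanly.

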